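# Load bushes into a swing-bar comparator fixture

## Task

Get the comparator fixture ready to measure: swing its red-knobbed locking lever open, push the free end of the carrier bar out from under the probe head to its front stop, move whatever steel setting masters are in the bar to the blue tray, and stand every bronze bush from the desk flat in a pocket of its own in the bar. Then push the bar's free end back under the probes fully against its stop and swing the lever fully shut to hold it there. Do not press against the probe head, and leave the other things on the desk where they are.

Things in the scene. Friction and masses are not known exactly. Their poses are not given: they have to be found in the camera images.
- fixture: Comparator fixture bolted to the desk: ground steel plate, top 12 mm above the desk; origin on the desk under the carrier bar's pivot pin. The plate reaches from -170 to +46 mm along its x, -30 to +245 mm along its y. The bar lies along the fixture's +y when home and swings out to its -x side (towards the robot).
- probe_head: Grey probe head fixed on the plate; origin and axes as fixture. Upright at x = 24 to 46 mm and overhang at x = -14 to 46 mm, both over y = 25 to 163 mm; overhang underside 38 mm, top 58 mm above the desk; four probes (x = 0) stand up to 79 mm. Parts in the bar pass under with 5 mm to spare. Fragile: never press on it with over 8 N.
- bar (a joint): Aluminium carrier bar about its vertical pin, rad: 0 = home under the probes, on its stop; 1.05 = swung out towards the robot (counter-clockwise from above), on the front stop. Stays where left (friction 0.06 N m; up to 0.12 N m loaded). Bar 38 mm wide, 7 mm thick, top 19.5 mm above the desk, reaches 208 mm from the pin. The shut lever's nose holds it home.
- bar_hinge (a point): Axis of the bar's pivot pin, on the top of the base plate.
- bar_knob (a point): Top centre of the black push knob on the bar's free end: 16 mm diameter, 58 mm above the desk, 36 mm tall, 192 mm from the pivot pin.
- pocket_1 (a point): Centre of pocket 1 of the bar (52 mm from the pivot pin) at the level of the base plate's top, which is its floor. The pocket is a 26 mm square window through the bar, its sides along and across the bar; a bush in it stands 8.5 mm proud of the bar.
- pocket_2 (a point): Centre of pocket 2 of the bar (84 mm from the pivot pin) at the level of the base plate's top, which is its floor. The pocket is a 26 mm square window through the bar, its sides along and across the bar; a bush in it stands 8.5 mm proud of the bar.
- pocket_3 (a point): Centre of pocket 3 of the bar (116 mm from the pivot pin) at the level of the base plate's top, which is its floor. The pocket is a 26 mm square window through the bar, its sides along and across the bar; a bush in it stands 8.5 mm proud of the bar.
- pocket_4 (a point): Centre of pocket 4 of the bar (148 mm from the pivot pin) at the level of the base plate's top, which is its floor. The pocket is a 26 mm square window through the bar, its sides along and across the bar; a bush in it stands 8.5 mm proud of the bar.
- lock (a joint): Hinge of the steel locking lever, rad: 0 = shut (its nose lies in front of the bar's end and holds the bar home), 1.2 = fully open (turned clockwise seen from above). Stiff by design (friction 0.28 N m, about 4 N at its knob), so it stays where it is left. It can be shut only when the bar is home.
- lock_hinge (a point): Vertical axis of the locking lever, on the top of the base plate; 70 mm from the lever's knob.
- lock_knob (a point): Top centre of the red knob at the end of the lever's handle: 15 mm diameter, 60 mm above the desk, 34 mm tall.
- bush_1: Bronze-coloured bush (short plain ring with a bore), 22 mm diameter, 16 mm tall, standing on the desk; origin at the centre of its underside, z up along its axis. Two to four of the four are present.
- bush_2: Bronze-coloured bush (short plain ring with a bore), 22 mm diameter, 16 mm tall, standing on the desk; origin at the centre of its underside, z up along its axis. Two to four of the four are present.
- bush_3: Bronze-coloured bush (short plain ring with a bore), 22 mm diameter, 16 mm tall, standing on the desk; origin at the centre of its underside, z up along its axis. Two to four of the four are present.
- bush_4: Bronze-coloured bush (short plain ring with a bore), 22 mm diameter, 16 mm tall, standing on the desk; origin at the centre of its underside, z up along its axis. Two to four of the four are present.
- master_1: Bright steel setting master, a solid disc with a groove round it, 22 mm diameter, 16 mm tall, standing in pocket 1 of the bar at the start; origin at the centre of its underside, z along its axis. One or both masters are present.
- master_2: Bright steel setting master, a solid disc with a groove round it, 22 mm diameter, 16 mm tall, standing in pocket 3 of the bar at the start; origin at the centre of its underside, z along its axis. One or both masters are present.
- tray: Blue open parts tray, 112 x 162 mm over its rim, fixed to the desk; origin at the centre of its underside, long side along its y. Inside 94 x 144 mm, floor 3 mm and rim 26 mm above the desk.
- trace_unit: Tracing instrument fixed in the middle of the desk, to be kept clear of; origin at the centre of its underside, axes as the world's. Black base within 175 mm either way along x and 99 mm along y, 70 mm tall; over it, beginning 60 mm behind the base's front edge, a head within 52 mm either side in y, 170 to 245 mm high (its column at the rear 304 mm), with a stylus reaching 35 mm farther forward.
- vee: Steel V-block 45 x 40 x 32 mm behind the fixture; leave alone.

How it is judged:
By the outcome, as a careful person would: the job done as asked, in the order asked, and still so for the second after the job is handed in, with the robot touching nothing.
Of bush_1, bush_2, bush_3, bush_4 only 2 to 4 are there at a start; the rules pass over those that are not, and their reading is None.
Of master_1, master_2 only 1 to 2 are there at a start; the rules pass over those that are not, and their reading is None.
At some moment in a run one of bush_1, bush_2, bush_3, bush_4 may be knocked a few centimetres aside while the robot is not near it.
Once in a run the grip may slacken for a moment while it holds something.
It also fails if it takes over 210 s, if anything falls off the work surface, if the arm or the gripper's body presses on something with over 40 N, if the wrist force passes 120 N, or if a joint passes its speed limit or range.

## Robot

A 6-joint arm with a two-finger parallel gripper is mounted at the origin on a cart in front of the work surface, level with it; the furniture and walls round the work are solid. World frame = base frame: x ahead of the robot, y to its left, z up, the work surface at z = 0. Lengths are in mm, angles in degrees, forces in N, time in s.
With the tool pointing down it reaches from about 325 to 850 mm from the base axis. Payload 15.5 kg.
Tool frame: the origin (TCP) lies at the very end of the fingers, on their centre line; the grasp point (between the pads) lies 19 mm behind it (hold_point_z is the distance from the TCP to the grasp point, in mm); z points along the fingers, y is the line along which they close (so a half turn about z gives the same grasp; the last joint's range is limited). The gripper opens to 91 mm and grips with 3 to 60 N. Pads are 32 mm wide; open, the fingers measure 118 mm over their backs; the gripper's body (76 mm by 178 mm) begins 60 mm behind the grasp point.
Start: joints at [58.127, 28.281, 77.091, -0, 74.628, -5.472], TCP at [277.911, 559.814, 213.915] pointing down, gripper open.
Joint ranges: [-166.48, 166.48], [-47.26, 123.95], [12.59, 153.08], [-70.14, 250.14], [6.76, 159.57], [-176.63, 176.63]. Speed limits (degrees/s): [108.29, 108.29, 147.25, 172.46, 172.46, 172.46].

## Interface

Orientations are given as [roll, pitch, yaw] about the fixed x, y, z axes, in that order (R = Rz(yaw) Ry(pitch) Rx(roll)).
In Python, from workcell import * gives the robot as it stands. The module is installed in compiled form; this text tells all that it offers.
- The arm moves only by the tool play_rows, never from a script. Its argument "steps" is a list that holds one entry, the list of rows, each a list of 4 numbers: the shift along the tool's x, y, z in m, then the turn about the tool's z in rad. In form: [[[dx, dy, dz, turn], ...]]. A call has 1 to 10 rows; each row is the pose to reach, as a shift and turn from the pose commanded when the call began, along the tool's axes at that moment; what a row does not reach only later rows make up. A row lasts 1/10 s, in which the tool goes at most 50 mm and 8.59 degrees, less where a joint would pass 70% of its speed; a pose out of reach is approached as far as the arm can. A call with a gripper value outside its range is refused whole. "fingers" is the gripper's target within -1 to 1 (fully open at 1, half-way at 0, shut at -1), set as the call begins (left out, the last holds). The fingers move at their own pace and stop on an object; "squeeze" is the grip in N (left out, the last holds). Time passes only in rows, so rows that repeat a pose let the fingers close. It gives the time, the measured TCP pose, the force, the opening and the grip force at its end, in the units of the state.
- state(): the state, without advancing time (a new reading comes with each control period).
- camera(name): name is "scene" or "top" or "wrist"; returns the picture (480x640x3 uint8, red, green, blue); there is no depth.
- camera_info(name): a dict with "K" (3x3 intrinsics, pixels), "xyz" and "rotation" of the camera in the world; the wrist camera has in their place "mount" (4x4, takes a point from camera to tool coordinates, whose origin is the TCP and whose axes are the flange's). Camera axes: x right, y down, z forward; pixel columns grow to the right and rows downward; lengths in mm; the calibration is good to about 2 mm. A picture is of the moment at which its call begins: read the wrist's pose just before it. camera_info takes no time and is no camera call.
- close_job(): hands the job in; it is judged then, once.
Trained networks look in the newest picture that a camera, given by its name, has taken for a name from the list of things; names that differ only in an ending like _2 or _b are one class to them, and where a whole thing is asked for, a point or a joint stands for the part that bears it (a point fixed in the world has none). Each returns a list of dicts, best first, with "score" (0 to 1); they miss things now and then, are a little off and sometimes report something else, mostly with a low value. They report only what shows in the picture. A call takes as long as a camera call.
- look_for(camera, name): "rect" ([centre column, centre row, width, height] in pixels, round what is visible of it).
- spot_point(camera, name): "uv" ([column, row] in pixels: a listed point, or the origin of a listed thing).
The state is a dict: "time_s": time; "joints": joint angles; "dq": joint speeds; "joint_efforts": joint torques, N m; "ee_pos": TCP position; "ee_rot": TCP orientation; "force": force on the tool from outside, world axes, zero at the start; "ft_torque": the same for the moment, N m; "gripper_width": finger opening in mm; "grip_force": force on a finger pad.
Only numpy, scipy, OpenCV 4.12 (cv2) and the standard library are available. Lean on these libraries where they do the work, as an engineer would, in place of code of your own. Each camera call takes 0.05 s, during which the arm holds its last target. There are 200 camera calls.

## Working session

There is one attempt and no reset: what is moved stays moved. The work goes in short steps, Python scripts to look and compute and a tool call to move; the robot and the scene stay as the last step left them, time stands still between calls to the robot, and variables do not carry over. Pictures are saved under pics/ and viewed, at most 14 in all, crops included, and the job is handed in when it is done.

Besides the shell and the picture viewer there is one more tool, called in YAML: its name, and indented under it one key for each argument. play_rows: Moves the arm, as the interface text tells. Its arguments: {"type":"object","properties":{"steps":{"type":"array"},"fingers":{"type":"number"},"squeeze":{"type":"number"}},"required":["steps"]}

```bash
mkdir -p pics
cat > h.py <<'E'
from workcell import *
import numpy as np, cv2
from scipy.spatial.transform import Rotation as R
def cam(name):
    i=camera_info(name);K=np.array(i["K"])
    if "mount" in i:
        s=state();T=np.eye(4);T[:3,:3]=R.from_euler('xyz',s["ee_rot"],degrees=True).as_matrix();T[:3,3]=s["ee_pos"]
        C=T@np.array(i["mount"]);return K,C[:3,:3],C[:3,3]
    r=np.array(i["rotation"]);
    if r.shape!=(3,3): r=R.from_euler('xyz',r,degrees=True).as_matrix()
    return K,r,np.array(i["xyz"])
def w(c,uv,z):
    K,r,t=c;d=r@np.linalg.inv(K)@np.array([uv[0],uv[1],1.]);return t+d*(z-t[2])/d[2]
def snap(name,f=None):
    c=cam(name);im=camera(name)
    if f: cv2.imwrite('pics/'+f,im[:,:,::-1])
    return c,im
def px(c,p):
    K,r,t=c;q=K@(r.T@(np.array(p)-t));return q[:2]/q[2]
E
cat > a.py <<'E'
from h import *
print(state())
for n in ["scene","top","wrist"]:
    c,_=snap(n,n+'0.png');print(n,camera_info(n))
c=cam("top")
for nm,z in [("bush_1",0),("master_1",12),("tray",0),("fixture",0),("bar_hinge",12),("bar_knob",58),("lock_hinge",12),("lock_knob",60),("pocket_1",12),("pocket_4",12),("trace_unit",0),("vee",0)]:
    for n in ["top","scene"]:
        c=cam(n)
        for d in spot_point(n,nm)[:5]: print(nm,n,round(d["score"],2),np.round(d["uv"]),np.round(w(c,d["uv"],z),1))
E
python3 a.py
```

```text
{'time_s': 0.0, 'joints': array([ 5.81269685e+01,  2.83141291e+01,  7.71265361e+01,  1.36173457e-03,
        7.46284047e+01, -5.47284266e+00]), 'dq': array([-0.0511986 , -0.04456752, -0.13438811,  0.11350867, -0.00241004,
       -0.03881831]), 'joint_efforts': array([ 9.28321315e-04, -8.78782511e+01, -3.81850326e+01,  7.03544053e-02,
        5.32177300e-02, -1.97450654e-04]), 'ee_pos': array([277.70152822, 559.50042597, 213.34998069]), 'ee_rot': array([-1.79931370e+02, -7.89406146e-03,  1.53599445e+02]), 'force': array([-0.37329907, -0.29059034,  0.18216692]), 'ft_torque': array([ 0.03341211, -0.02059996, -0.00226515]), 'grip_force': 0.0, 'gripper_width': 91.1087525038986}
scene {'K': array([[454.28222846,   0.        , 330.90360426],
       [  0.        , 454.28222846, 238.44891919],
       [  0.        ,   0.        ,   1.        ]]), 'xyz': array([-223.60541301, -597.07595299,  493.290425  ]), 'rotation': array([-112.40773303,   -0.33242873,  -57.5617373 ])}
top {'K': array([[556.36534972,   0.        , 319.56772966],
       [  0.        , 556.36534972, 244.04774923],
       [  0.
[... 2344 characters left out ...]
op 0.84 [234. 239.] [611.8 172.2  12. ]
pocket_4 top 0.76 [255. 237.] [618.1 112.4  12. ]
pocket_4 top 0.75 [241. 238.] [613.4 152.3  12. ]
pocket_4 top 0.67 [223. 242.] [603.4 205.2  12. ]
pocket_4 scene 0.97 [264. 244.] [628.1 154.8  12. ]
pocket_4 scene 0.97 [253. 244.] [617.7 183.2  12. ]
pocket_4 scene 0.64 [242. 238.] [632.6 237.   12. ]
pocket_4 scene 0.58 [273. 251.] [609.3 106.2  12. ]
pocket_4 scene 0.18 [255. 242.] [628.6 185.6  12. ]
trace_unit top 0.33 [391. 296.] [ 459.6 -281.1    0. ]
trace_unit scene 0.43 [432. 321.] [ 534.7 -356.    -0. ]
vee top 0.72 [256. 191.] [758.8 118.3   0. ]
vee scene 0.76 [303. 234.] [772.4 130.4   0. ]
vee scene 0.42 [291. 258.] [619.2  58.2   0. ]
```

```bash
python3 -c "
import cv2
im=cv2.imread('pics/top0.png');cv2.imwrite('pics/t1.png',cv2.resize(im[150:350,160:490],None,fx=2.4,fy=2.4,interpolation=cv2.INTER_CUBIC))"
```

```text
(no output)
```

View pics/t1.png

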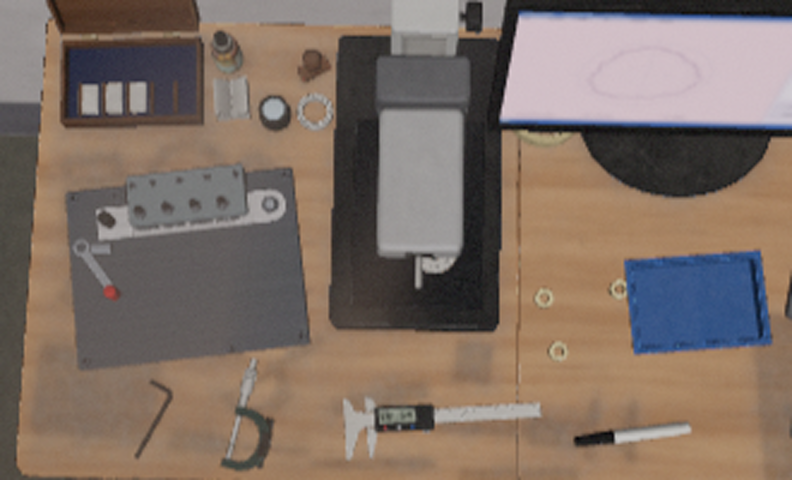

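View pics/scene0.png

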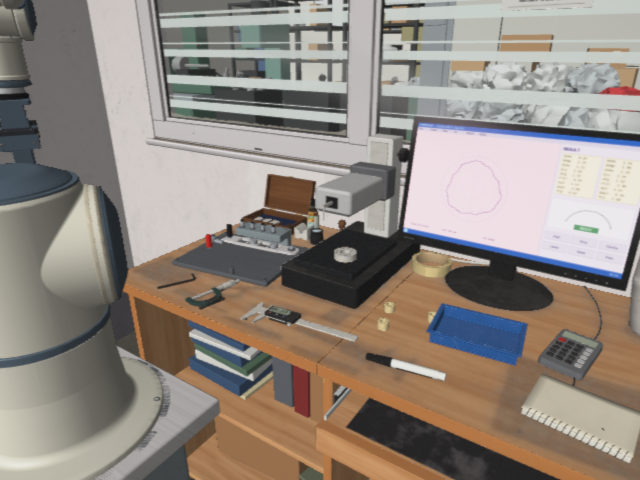

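```bash
cat >> h.py <<'E'
def mv(x,y,z,yaw,s=None):
    s=s or state();r=R.from_euler('xyz',s["ee_rot"],degrees=True).as_matrix();r=R.from_euler('xyz',[180,0,s["ee_rot"][2]],degrees=True).as_matrix()
    d=r.T@(np.array([x,y,z])-s["ee_pos"])/1000;t=-np.radians((yaw-s["ee_rot"][2]+180)%360-180)
    print("row",np.round(d,4).tolist(),round(t,3),"n>=",int(max(np.linalg.norm(d)/.05,abs(t)/.15))+2)
def spots(n,names,c,k=5,m=.3):
    for nm,z in names:
        for d in spot_point(n,nm)[:k]:
            if d["score"]>m: print(nm,round(d["score"],2),np.round(d["uv"]),np.round(w(c,d["uv"],z),1))
E
python3 -c "
from h import *
mv(470,180,250,180)"
```

```text
row [-0.3409, -0.2548, -0.0361] -0.461 n>= 10
```

play_rows:
  steps:
    - [[-0.341, -0.255, -0.036, -0.461], [-0.341, -0.255, -0.036, -0.461], [-0.341, -0.255, -0.036, -0.461], [-0.341, -0.255, -0.036, -0.461], [-0.341, -0.255, -0.036, -0.461], [-0.341, -0.255, -0.036, -0.461], [-0.341, -0.255, -0.036, -0.461], [-0.341, -0.255, -0.036, -0.461], [-0.341, -0.255, -0.036, -0.461], [-0.341, -0.255, -0.036, -0.461]]

```text
time_s: 2.35
ee_pos: [472.1, 176.2, 250.5]
ee_rot: [-180.0, 0.1, 179.8]
force: [0.3, 0.7, 0.3]
gripper_width: 91.2
grip_force: 0.0
```

play_rows:
  steps:
    - [[0, 0, 0, 0], [0, 0, 0, 0], [0, 0, 0, 0]]

```text
time_s: 2.65
ee_pos: [469.4, 180.7, 249.8]
ee_rot: [180.0, -0.0, -179.9]
force: [1.3, 0.5, 0.5]
gripper_width: 91.9
grip_force: 0.0
```

```bash
cat > b.py <<'E'
from h import *
import sys
s=state();print(np.round(s["ee_pos"],1),np.round(s["ee_rot"],1))
c,_=snap("wrist",sys.argv[1])
spots("wrist",[("fixture",0),("bar_hinge",12),("bar_knob",58),("lock_hinge",12),("lock_knob",60),("pocket_1",12),("master_1",12),("vee",0)],c)
E
python3 b.py w1.png
```

```text
[469.4 180.7 249.8] [ 180.    -0.  -179.9]
fixture 0.73 [215. 343.] [624.3  60.7   0. ]
bar_hinge 0.52 [215. 353.] [630.1  63.8  12. ]
bar_knob 0.64 [388. 350.] [601.8 252.4  58. ]
lock_hinge 0.74 [408. 304.] [570.3 281.4  12. ]
lock_knob 0.68 [378. 270.] [515.2 238.9  60. ]
vee 0.43 [217. 350.] [633.3  62.2   0. ]
```

View pics/w1.png

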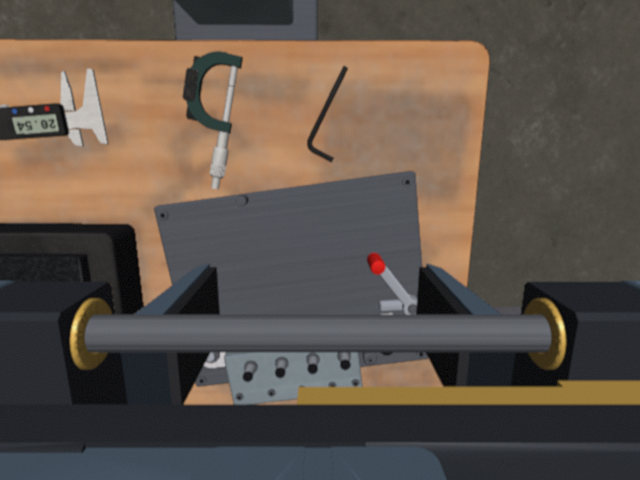

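play_rows:
  steps:
    - [[-0.022, 0.03, 0.03, 0], [-0.0456, 0.0585, 0.08, 0], [-0.0456, 0.0585, 0.13, 0], [-0.0456, 0.0585, 0.17, 0], [-0.0456, 0.0585, 0.2, 0], [-0.0456, 0.0585, 0.217, 0], [-0.0456, 0.0585, 0.217, 0]]
  fingers: 0.2

```text
time_s: 3.8
ee_pos: [514.2, 237.8, 30.6]
ee_rot: [-179.9, -0.2, -180.0]
force: [0.1, -0.2, 0.6]
gripper_width: 54.9
grip_force: 0.0
```

play_rows:
  steps:
    - [[0, 0, 0, 0], [0, 0, 0, 0], [0, 0, 0, 0], [0, 0, 0, 0], [0, 0, 0, 0], [0, 0, 0, 0], [0, 0, 0, 0], [0, 0, 0, 0]]
  fingers: -1
  squeeze: 15

```text
time_s: 4.6
ee_pos: [515.7, 238.4, 33.2]
ee_rot: [180.0, 0.0, -180.0]
force: [-1.3, 1.1, 6.2]
gripper_width: 14.0
grip_force: 15.0
```

play_rows:
  steps:
    - [[0.0075, 0.0121, 0, 0], [0.0122, 0.0247, 0, 0], [0.0144, 0.0379, 0, 0], [0.0141, 0.0513, 0, 0], [0.0112, 0.0644, 0, 0], [0.007, 0.0746, 0, 0], [0.004, 0.0799, 0, 0], [0.0026, 0.0819, 0, 0], [0.0026, 0.0819, 0, 0]]

```text
time_s: 5.5
ee_pos: [508.6, 316.0, 31.5]
ee_rot: [-179.6, -0.5, -179.9]
force: [-11.7, -30.5, 9.3]
gripper_width: 19.3
grip_force: 15.0
```

play_rows:
  steps:
    - [[0, 0, 0, 0], [0, 0, 0, 0], [0, 0, 0, 0]]

```text
time_s: 5.8
ee_pos: [508.6, 315.6, 31.5]
ee_rot: [-179.6, -0.5, -180.0]
force: [-12.4, -30.9, 8.9]
gripper_width: 18.8
grip_force: 15.0
```

play_rows:
  steps:
    - [[0, -0.004, 0, 0], [0, -0.004, 0, 0], [0, -0.004, 0, 0], [0, -0.004, 0, 0], [0, -0.004, -0.03, 0], [0, -0.004, -0.07, 0], [0, -0.004, -0.1, 0], [0, -0.004, -0.1, 0]]
  fingers: 0.1

```text
time_s: 6.6
ee_pos: [515.1, 317.6, 137.1]
ee_rot: [179.8, 0.4, -180.0]
force: [1.2, 0.4, -0.0]
gripper_width: 49.9
grip_force: 0.0
```

```bash
python3 -c "
from h import *
c,_=snap('wrist','w2.png')
spots('wrist',[('bar_knob',58),('lock_hinge',12),('lock_knob',60)],c)
mv(602,252,100,97.5);mv(602,252,30,97.5)"
```

```text
lock_hinge 0.69 [275. 303.] [569.1 283.7  12. ]
lock_knob 0.84 [310. 240.] [505.9 313.1  60. ]
row [-0.0896, -0.0641, 0.032] 1.44 n>= 11
row [-0.0896, -0.0641, 0.102] 1.44 n>= 11
```

play_rows:
  steps:
    - [[-0.01, -0.007, 0.03, 0.15], [-0.02, -0.014, 0.03, 0.3], [-0.03, -0.021, 0.03, 0.45], [-0.04, -0.028, 0.03, 0.6], [-0.05, -0.035, 0.03, 0.75], [-0.06, -0.042, 0.03, 0.9], [-0.07, -0.05, 0.03, 1.05], [-0.08, -0.057, 0.03, 1.2], [-0.09, -0.064, 0.03, 1.33], [-0.09, -0.064, 0.03, 1.44]]
  fingers: 0.1

```text
time_s: 7.8
ee_pos: [603.4, 251.1, 101.3]
ee_rot: [-179.9, 0.0, 97.1]
force: [-0.5, -0.0, 0.8]
gripper_width: 50.4
grip_force: 0.0
```

```bash
python3 -c "
from h import *
s=state();print(s['ee_pos'],s['ee_rot'])
c,_=snap('wrist','w3.png')
spots('wrist',[('bar_knob',58),('lock_hinge',12),('lock_knob',60),('pocket_1',12),('bar_hinge',12)],c)
mv(602,252,30,97.5)"
```

```text
[603.44631652 251.14935351 101.34433596] [-1.79907447e+02  3.09253709e-02  9.71424592e+01]
lock_hinge 0.79 [271. 201.] [568.5 280.7  12. ]
lock_knob 0.56 [143. 140.] [504.2 311.7  60. ]
pocket_1 0.78 [314. 309.] [606.1 208.1  12. ]
row [-0.0002, -0.0005, 0.0724] 0.003 n>= 3
```

View pics/w3.png

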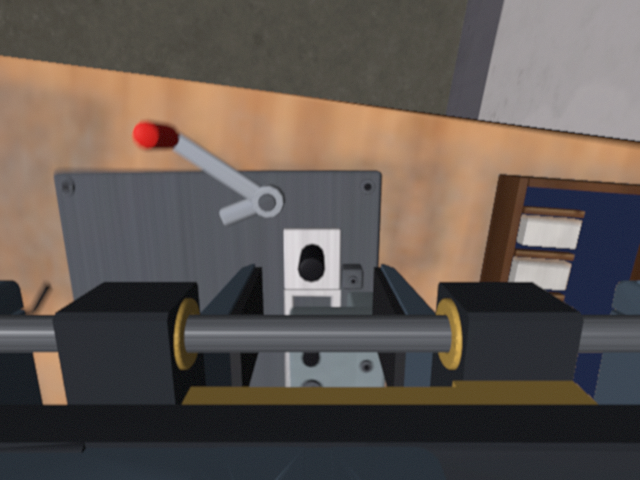

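```bash
python3 -c "
from h import *
c=cam('wrist')
print(w(c,(311,267),58),w(c,(352,270),20),w(c,(352,270),30),w(c,(343,283),20),w(c,(284,230),19.5),w(c,(339,230),19.5))
for p in [(603,251,58),(599,277,0)]: print(px(c,p))"
```

```text
[598.42651366 253.86093357  58.        ] [626.93287748 243.70464855  20.        ] [625.61570353 246.72326687  30.        ] [622.28673521 233.76242637  20.        ] [578.4571607  264.88724176  19.5       ] [614.31652412 269.65390861  19.5       ]
[318.2707902  272.73671406]
[317.40933705 211.29218012]
```

play_rows:
  steps:
    - [[0.0035, -0.0045, 0.02, 0], [0.0035, -0.0045, 0.045, 0], [0.0035, -0.0045, 0.063, 0], [0.0035, -0.0045, 0.063, 0], [0.0035, -0.0045, 0.063, 0]]

```text
time_s: 8.6
ee_pos: [598.0, 255.2, 40.2]
ee_rot: [-180.0, 0.0, 97.6]
force: [-0.0, -0.1, 0.7]
gripper_width: 50.2
grip_force: 0.0
```

play_rows:
  steps:
    - [[0, 0, 0, 0], [0, 0, 0, 0], [0, 0, 0, 0], [0, 0, 0, 0], [0, 0, 0, 0], [0, 0, 0, 0]]
  fingers: -1
  squeeze: 8

```text
time_s: 9.2
ee_pos: [598.2, 255.1, 40.1]
ee_rot: [180.0, -0.0, 97.5]
force: [-0.5, -0.1, 2.9]
gripper_width: 15.6
grip_force: 8.0
```

play_rows:
  steps:
    - [[-0.001, -0.017, 0, 0], [-0.003, -0.033, 0, 0], [-0.007, -0.05, 0, 0], [-0.0118, -0.0656, 0, 0], [-0.0185, -0.081, 0, 0], [-0.0261, -0.0959, 0, 0], [-0.0355, -0.11, 0, 0], [-0.0454, -0.1233, 0, 0], [-0.057, -0.1356, 0, 0], [-0.0691, -0.1469, 0, 0]]

```text
time_s: 10.2
ee_pos: [461.3, 167.1, 40.1]
ee_rot: [179.9, -0.0, 97.5]
force: [3.8, -1.8, 1.5]
gripper_width: 15.9
grip_force: 8.0
```

play_rows:
  steps:
    - [[-0.011, -0.008, 0, 0], [-0.0218, -0.0156, 0, 0], [-0.0305, -0.0207, 0, 0], [-0.0328, -0.0219, 0, 0], [-0.0328, -0.0219, 0, 0], [-0.0328, -0.0219, 0, 0]]

```text
time_s: 10.8
ee_pos: [447.8, 132.2, 40.3]
ee_rot: [179.6, 0.0, 97.5]
force: [15.2, -2.4, -7.8]
gripper_width: 15.4
grip_force: 8.0
```

play_rows:
  steps:
    - [[0, 0.003, 0, 0], [0, 0.003, 0, 0], [0, 0.003, 0, 0], [0, 0.003, 0, 0], [0, 0.003, -0.04, -0.15], [0, 0.003, -0.08, -0.3], [0.01, 0, -0.11, -0.45], [0.02, 0, -0.13, -0.6], [0.03, 0, -0.15, -0.75], [0.04, 0, -0.16, -0.9]]
  fingers: 0.1

```text
time_s: 11.8
ee_pos: [438.8, 172.2, 201.5]
ee_rot: [179.9, 0.1, 149.4]
force: [0.4, -0.2, -0.8]
gripper_width: 50.5
grip_force: 0.0
```

```bash
python3 -c "
from h import *
mv(500,110,200,157.6)"
```

```text
row [-0.0843, -0.0224, 0.0015] -0.143 n>= 3
```

play_rows:
  steps:
    - [[-0.03, -0.01, 0, -0.07], [-0.06, -0.02, 0, -0.14], [-0.084, -0.022, 0, -0.143], [-0.084, -0.022, 0, -0.143], [-0.084, -0.022, 0, -0.143], [-0.084, -0.022, 0, -0.143]]

```text
time_s: 12.4
ee_pos: [498.6, 110.1, 199.7]
ee_rot: [-180.0, -0.0, 157.3]
force: [-0.4, -0.5, -0.0]
gripper_width: 50.3
grip_force: 0.0
```

```bash
python3 b.py w4.png
```

```text
[498.6 110.1 199.7] [-180.    -0.   157.3]
fixture 0.75 [324. 350.] [626.7  63.1   0. ]
bar_hinge 0.59 [321. 355.] [624.5  61.4  12. ]
bar_knob 0.56 [319. 167.] [449.8 131.9  58. ]
bar_knob 0.39 [320. 277.] [533.5  97.4  58. ]
lock_hinge 0.67 [520. 221.] [569.7 283.5  12. ]
lock_knob 0.77 [567. 144.] [507.3 313.4  60. ]
pocket_1 0.88 [321. 246.] [520.1 105.1  12. ]
pocket_1 0.77 [323. 278.] [549.4  94.4  12. ]
pocket_1 0.76 [321. 307.] [576.7  81.5  12. ]
pocket_1 0.57 [319. 211.] [488.9 116.1  12. ]
master_1 0.87 [323. 309.] [579.4  81.7  12. ]
master_1 0.63 [318. 242.] [515.6 103.6  12. ]
```

View pics/w4.png

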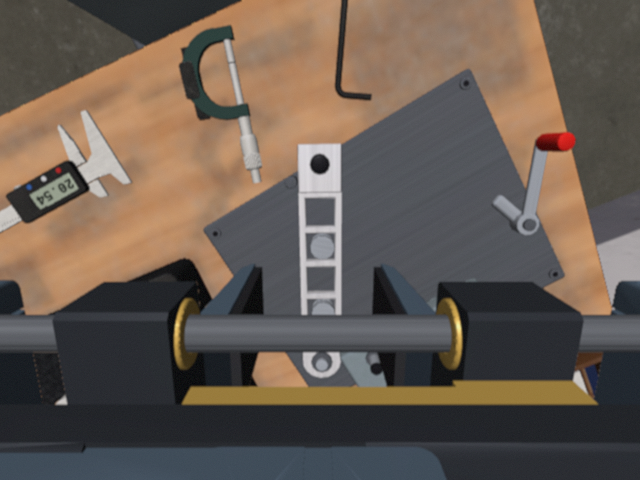

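play_rows:
  steps:
    - [[-0.0205, 0.003, 0.045, 0], [-0.0205, 0.003, 0.09, 0], [-0.0205, 0.003, 0.13, 0], [-0.0205, 0.003, 0.158, 0], [-0.0205, 0.003, 0.172, 0], [-0.0205, 0.003, 0.178, 0], [-0.0205, 0.003, 0.178, 0], [-0.0205, 0.003, 0.178, 0]]

```text
time_s: 13.65
ee_pos: [520.1, 104.5, 22.7]
ee_rot: [180.0, 0.1, 157.3]
force: [-0.2, -1.0, -1.0]
gripper_width: 50.4
grip_force: 0.0
```

play_rows:
  steps:
    - [[0, 0, 0, 0], [0, 0, 0, 0], [0, 0, 0, 0], [0, 0, 0, 0], [0, 0, 0, 0], [0, 0, 0, 0]]
  fingers: -1
  squeeze: 25

```text
time_s: 14.25
ee_pos: [519.7, 104.5, 22.1]
ee_rot: [180.0, 0.0, 157.3]
force: [0.5, -1.4, 6.2]
gripper_width: 20.3
grip_force: 25.0
```

play_rows:
  steps:
    - [[0, 0, -0.01, 0], [0, 0, -0.03, 0], [0, 0, -0.06, 0], [0, 0, -0.1, 0], [0, 0, -0.14, 0], [0, 0, -0.16, 0], [0, 0, -0.16, 0]]

```text
time_s: 14.95
ee_pos: [521.0, 104.6, 185.4]
ee_rot: [179.9, 0.3, 157.3]
force: [0.8, -0.0, -0.5]
gripper_width: 20.7
grip_force: 25.0
```

```bash
cat > m.py <<'E'
from h import *
import sys
a=list(map(float,sys.argv[1:]))
for i in range(0,len(a),4): mv(*a[i:i+4])
E
python3 -c "
from h import *
c,_=snap('top','t2.png')
spots('top',[('tray',0),('bush_1',0),('trace_unit',0)],c)
c,_=snap('scene','s2.png')
spots('scene',[('tray',0),('bush_1',0),('trace_unit',0)],c)"
python3 m.py 400 50 180 90 400 -300 180 90
```

```text
tray 0.87 [447. 275.] [ 522.  -441.4    0. ]
bush_1 0.6 [414. 272.] [ 529.4 -346.3    0. ]
bush_1 0.57 [390. 296.] [ 458.7 -278.5    0. ]
bush_1 0.38 [381. 275.] [ 517.7 -252.1    0. ]
tray 0.72 [478. 338.] [ 526.3 -448.    -0. ]
tray 0.37 [220. 253.] [544.6 234.3   0. ]
bush_1 0.71 [382. 326.] [ 465.9 -279.1    0. ]
bush_1 0.69 [290. 252.] [650.6  84.    0. ]
bush_1 0.63 [390. 308.] [ 534.3 -264.4    0. ]
bush_1 0.52 [434. 320.] [ 541.5 -357.8    0. ]
row [0.0889, -0.0962, 0.0011] 1.174 n>= 9
row [-0.0464, -0.419, 0.0011] 1.174 n>= 10
```

play_rows:
  steps:
    - [[0.02, -0.031, 0, 0.14], [0.04, -0.062, 0, 0.28], [0.06, -0.094, 0, 0.42], [0.078, -0.125, 0, 0.56], [0.06, -0.167, 0, 0.7], [0.042, -0.209, 0, 0.84], [0.024, -0.252, 0, 0.98], [0.006, -0.294, 0, 1.12], [-0.013, -0.337, 0, 1.174], [-0.031, -0.38, 0, 1.174]]

```text
time_s: 16.35
ee_pos: [400.9, -260.0, 181.6]
ee_rot: [-180.0, -0.0, 89.8]
force: [1.9, 0.5, -0.5]
gripper_width: 20.8
grip_force: 25.0
```

```bash
python3 m.py 475 -270 210 90 475 -320 210 90; python3 b.py w5.png|head -1; python3 -c "
from h import *
c=cam('wrist');spots('wrist',[('tray',0),('bush_1',0)],c)
print(state()['gripper_width'])"
```

```text
row [-0.0098, 0.0742, -0.0284] -0.003 n>= 3
row [-0.0598, 0.0743, -0.0284] -0.003 n>= 3
[ 400.9 -260.   181.6] [-180.    -0.    89.8]
bush_1 0.63 [384. 253.] [ 462.5 -283.5    0. ]
bush_1 0.63 [448. 230.] [ 520.  -261.8    0. ]
20.577438343807422
```

View pics/w5.png

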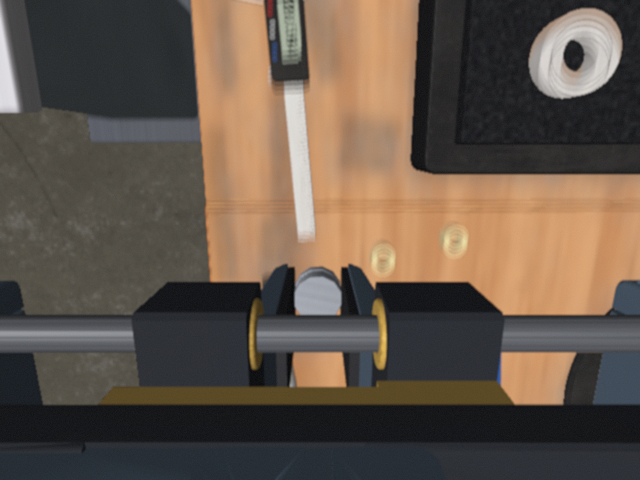

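play_rows:
  steps:
    - [[-0.04, 0.024, 0, 0], [-0.08, 0.048, 0, 0], [-0.12, 0.072, 0, 0], [-0.16, 0.097, 0, 0], [-0.195, 0.115, 0, 0], [-0.21, 0.121, 0.02, 0], [-0.21, 0.121, 0.06, 0], [-0.21, 0.121, 0.09, 0], [-0.21, 0.121, 0.1, 0], [-0.21, 0.121, 0.1, 0]]

```text
time_s: 17.9
ee_pos: [522.0, -467.1, 80.9]
ee_rot: [-179.9, -0.1, 90.0]
force: [-0.6, 0.3, -0.1]
gripper_width: 20.4
grip_force: 25.0
```

```bash
python3 b.py w6.png|head -1; python3 -c "
from h import *
c=cam('wrist');spots('wrist',[('tray',0),('bush_1',0)],c)
print(state()['gripper_width'])"
```

```text
[ 522.  -467.1   80.9] [-1.799e+02 -1.000e-01  9.000e+01]
bush_1 0.65 [342.  74.] [ 537.1 -357.     0. ]
19.981700444232402
```

View pics/w6.png

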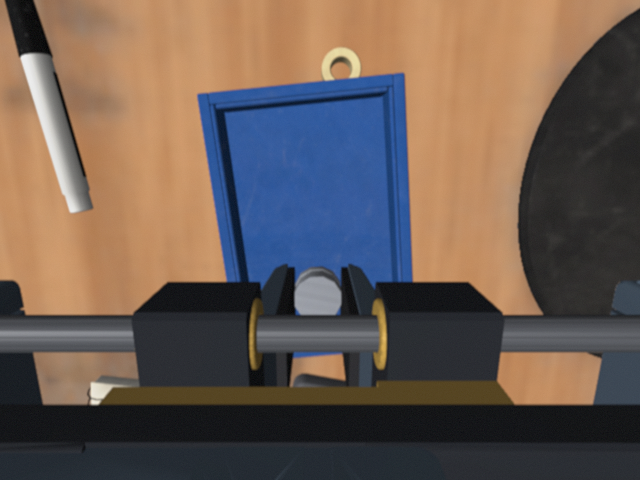

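play_rows:
  steps:
    - [[0, 0, 0.03, 0], [0, 0, 0.055, 0], [0, 0, 0.066, 0], [0, 0, 0.066, 0], [0, 0, 0.066, 0]]

```text
time_s: 18.95
ee_pos: [522.7, -468.4, 16.8]
ee_rot: [180.0, 0.0, 90.0]
force: [-0.1, -0.3, -0.6]
gripper_width: 20.2
grip_force: 25.0
```

play_rows:
  steps:
    - [[0, 0, 0, 0], [0, 0, 0, 0], [0, 0, 0, 0], [0, 0, -0.02, 0], [0, 0, -0.06, 0], [0, 0, -0.11, 0], [0, 0, -0.15, 0], [0, 0, -0.17, 0]]
  fingers: -0.1

```text
time_s: 19.75
ee_pos: [523.3, -469.0, 190.7]
ee_rot: [179.8, 0.2, 90.0]
force: [1.1, -0.7, -0.2]
gripper_width: 41.0
grip_force: 0.0
```

```bash
python3 m.py 400 -300 185 90 400 20 185 157.3  571 83.3 185 157.3
```

```text
row [0.169, -0.1233, 0.0057] 0.0 n>= 6
row [0.489, -0.1233, 0.0057] -1.175 n>= 12
row [0.5523, 0.0477, 0.0057] -1.175 n>= 13
```

play_rows:
  steps:
    - [[0.04, -0.03, 0, 0], [0.08, -0.06, 0, 0], [0.125, -0.09, 0, 0], [0.168, -0.122, 0, 0], [0.216, -0.122, 0, -0.14], [0.264, -0.122, 0, -0.28], [0.312, -0.122, 0, -0.42], [0.36, -0.122, 0, -0.56], [0.408, -0.122, 0, -0.7], [0.456, -0.122, 0, -0.84]]

```text
time_s: 20.75
ee_pos: [400.1, -10.3, 186.4]
ee_rot: [180.0, 0.1, 138.4]
force: [1.3, 0.8, 0.4]
gripper_width: 41.2
grip_force: 0.0
```

```bash
python3 m.py 572 82.7 185 157.3  572 82.7 120 157.3
```

```text
row [-0.067, 0.1836, 0.0014] -0.329 n>= 5
row [-0.067, 0.1836, 0.0664] -0.329 n>= 6
```

play_rows:
  steps:
    - [[-0.016, 0.045, 0, -0.1], [-0.032, 0.09, 0, -0.2], [-0.05, 0.137, 0, -0.3], [-0.063, 0.172, 0, -0.329], [-0.067, 0.1836, 0.02, -0.329], [-0.067, 0.1836, 0.05, -0.329], [-0.067, 0.1836, 0.06, -0.329], [-0.067, 0.1836, 0.06, -0.329]]

```text
time_s: 21.55
ee_pos: [571.7, 79.9, 125.1]
ee_rot: [-179.9, -0.1, 157.0]
force: [0.1, -1.0, 1.0]
gripper_width: 40.9
grip_force: 0.0
```

```bash
python3 b.py w7.png; python3 m.py 572 82.7 21.5 157.3
```

```text
[571.7  79.9 125.1] [-1.799e+02 -1.000e-01  1.570e+02]
fixture 0.67 [317. 309.] [624.9  57.1   0. ]
bar_hinge 0.94 [321. 316.] [626.5  59.4  12. ]
bar_knob 0.85 [319.  24.] [449.  133.2  58. ]
lock_hinge 0.65 [590. 126.] [569.9 285.2  12. ]
lock_knob 0.67 [318. 308.] [601.   68.1  60. ]
master_1 0.78 [326. 250.] [579.7  83.7  12. ]
vee 0.54 [323. 248.] [579.9  81.3   0. ]
row [0.002, 0.0021, 0.105] -0.006 n>= 4
```

View pics/w7.png

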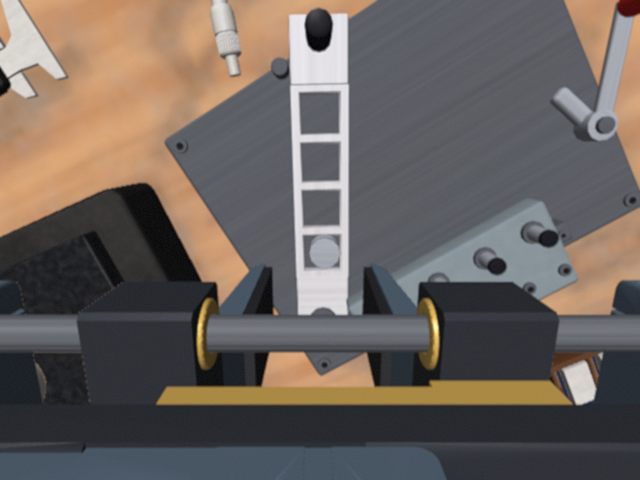

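play_rows:
  steps:
    - [[0.001, 0.003, 0.03, 0], [0.002, 0.003, 0.06, 0], [0.002, 0.003, 0.085, 0], [0.002, 0.003, 0.099, 0], [0.002, 0.003, 0.103, 0], [0.002, 0.003, 0.103, 0]]

```text
time_s: 22.6
ee_pos: [572.3, 83.5, 23.1]
ee_rot: [-180.0, -0.0, 157.0]
force: [-0.4, 0.4, 0.5]
gripper_width: 40.6
grip_force: 0.0
```

play_rows:
  steps:
    - [[0, 0, 0, 0], [0, 0, 0, 0], [0, 0, 0, 0], [0, 0, 0, 0], [0, 0, 0, 0]]
  fingers: -1

```text
time_s: 23.1
ee_pos: [572.6, 83.6, 23.7]
ee_rot: [180.0, 0.1, 157.0]
force: [-0.7, -0.6, 8.5]
gripper_width: 20.2
grip_force: 25.0
```

play_rows:
  steps:
    - [[0, 0, -0.01, 0], [0, 0, -0.03, 0], [0, 0, -0.06, 0], [0, 0, -0.1, 0], [0, 0, -0.14, 0], [0, 0, -0.16, 0], [0, 0, -0.16, 0]]

```text
time_s: 23.8
ee_pos: [573.6, 83.7, 186.7]
ee_rot: [179.9, 0.3, 157.0]
force: [-0.3, -1.0, -0.7]
gripper_width: 19.9
grip_force: 25.0
```

```bash
python3 m.py 400 20 185 90 400 -300 185 90 522 -415 185 90
```

```text
row [0.1349, -0.1265, 0.0017] 1.169 n>= 9
row [0.0097, -0.421, 0.0017] 1.169 n>= 10
row [-0.1475, -0.4791, 0.0017] 1.169 n>= 12
```

play_rows:
  steps:
    - [[0.034, -0.032, 0, 0.1], [0.068, -0.064, 0, 0.22], [0.102, -0.096, 0, 0.36], [0.135, -0.1265, 0, 0.5], [0.117, -0.169, 0, 0.64], [0.099, -0.211, 0, 0.78], [0.081, -0.253, 0, 0.92], [0.063, -0.295, 0, 1.06], [0.045, -0.337, 0, 1.169], [0.027, -0.379, 0, 1.169]]

```text
time_s: 24.8
ee_pos: [398.1, -256.3, 182.5]
ee_rot: [-180.0, -0.0, 89.7]
force: [1.3, 0.6, -1.0]
gripper_width: 20.1
grip_force: 25.0
```

```bash
python3 m.py 522 -420 180 90 522 -420 20 90; python3 -c "
from h import *
print(state()['gripper_width'])"
```

```text
row [-0.1631, 0.1247, 0.0025] -0.005 n>= 6
row [-0.1631, 0.1247, 0.1625] -0.005 n>= 7
20.1251438967237
```

play_rows:
  steps:
    - [[-0.035, 0.028, 0, 0], [-0.07, 0.056, 0, 0], [-0.105, 0.084, 0, 0], [-0.14, 0.108, 0, 0], [-0.163, 0.125, 0.02, 0], [-0.163, 0.125, 0.065, 0], [-0.163, 0.125, 0.11, 0], [-0.163, 0.125, 0.145, 0], [-0.163, 0.125, 0.165, 0], [-0.163, 0.125, 0.1665, 0]]

```text
time_s: 25.8
ee_pos: [522.2, -416.1, 13.1]
ee_rot: [-179.8, -0.2, 90.0]
force: [0.0, -0.0, -0.2]
gripper_width: 20.7
grip_force: 25.0
```

play_rows:
  steps:
    - [[0, 0, 0, 0], [0, 0, 0, 0]]

```text
time_s: 26.0
ee_pos: [524.4, -418.1, 17.6]
ee_rot: [179.9, 0.1, 90.0]
force: [0.3, -0.9, -0.4]
gripper_width: 20.6
grip_force: 25.0
```

play_rows:
  steps:
    - [[0, 0, 0, 0], [0, 0, 0, 0], [0, 0, 0, 0], [0, 0, -0.02, 0], [0, 0, -0.06, 0], [0, 0, -0.11, 0], [0, 0, -0.11, 0]]
  fingers: -0.1

```text
time_s: 26.7
ee_pos: [526.6, -420.2, 133.5]
ee_rot: [179.6, 0.4, 90.0]
force: [0.8, -1.2, -0.5]
gripper_width: 41.0
grip_force: 0.0
```

```bash
python3 b.py w8.png|head -1; python3 -c "
from h import *
c=cam('wrist');spots('wrist',[('tray',0),('bush_1',0),('bush_1',16),('master_1',3)],c)
mv(525,-300,130,90)"
```

```text
[ 526.6 -420.2  133.5] [179.6   0.4  90. ]
tray 0.96 [310. 267.] [ 517.6 -440.1    0. ]
bush_1 0.96 [329. 151.] [ 532.2 -351.8    0. ]
bush_1 0.91 [219.  44.] [ 456.  -279.9    0. ]
bush_1 0.74 [310.  20.] [ 518.5 -265.2    0. ]
bush_1 0.96 [329. 151.] [ 531.8 -351.7   16. ]
bush_1 0.91 [219.  44.] [ 459.6 -283.6   16. ]
bush_1 0.74 [310.  20.] [ 518.8 -269.7   16. ]
master_1 0.75 [315. 239.] [ 521.3 -417.2    3. ]
master_1 0.66 [311. 291.] [ 518.4 -458.8    3. ]
row [0.1176, 0.0011, -0.0039] 0.0 n>= 4
```

View pics/w8.png

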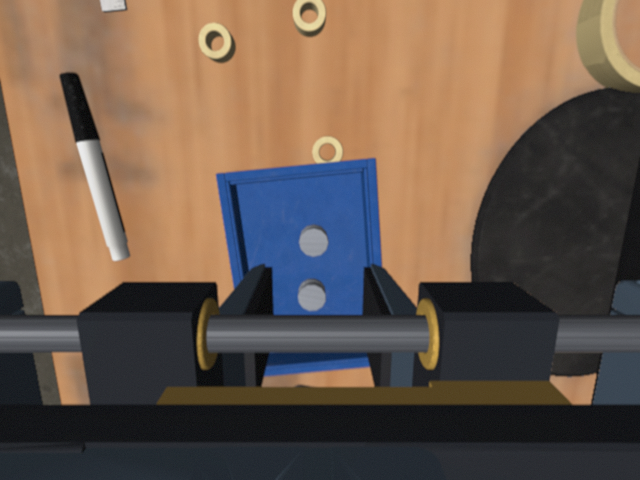

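```bash
python3 -c "
from h import *
c=cam('wrist');print(state()['ee_pos'])
for uv,z in [((218,174),26),((375,159),26),((328,160),26),((328,137),16),((312,151),16),((344,151),16)]: print(uv,w(c,uv,z))
mv(531,-344,60,95.4)"
```

```text
[ 523.93780786 -417.63216114  126.10478992]
(218, 174) [ 456.42216611 -366.62876893   26.        ]
(375, 159) [ 562.59702942 -356.90100241   26.        ]
(328, 160) [ 531.00522228 -357.49465933   26.        ]
(328, 137) [ 531.19345867 -342.33981867   16.        ]
(312, 151) [ 520.13670643 -351.68030271   16.        ]
(344, 151) [ 542.33327128 -351.72496707   16.        ]
row [0.0736, 0.0071, 0.0661] -0.094 n>= 3
```

play_rows:
  steps:
    - [[0.04, 0.004, 0.02, -0.05], [0.0775, 0.0071, 0.05, -0.094], [0.0775, 0.0071, 0.066, -0.094], [0.0775, 0.0071, 0.066, -0.094], [0.0775, 0.0071, 0.066, -0.094], [0.0775, 0.0071, 0.066, -0.094]]

```text
time_s: 27.95
ee_pos: [531.7, -341.4, 61.6]
ee_rot: [179.9, 0.1, 95.3]
force: [0.6, -1.4, -0.0]
gripper_width: 40.7
grip_force: 0.0
```

```bash
python3 b.py w9.png|head -1; python3 -c "
from h import *
c=cam('wrist');spots('wrist',[('bush_1',0)],c);mv(531,-340,10,95.4)"
```

```text
[ 531.7 -341.4   61.6] [1.799e+02 1.000e-01 9.530e+01]
bush_1 0.9 [324. 286.] [ 536.2 -355.5    0. ]
bush_1 0.84 [201. 156.] [ 458.5 -283.4    0. ]
bush_1 0.71 [314. 133.] [ 521.9 -264.4    0. ]
row [0.0003, -0.0001, 0.0505] -0.0 n>= 3
```

View pics/w9.png

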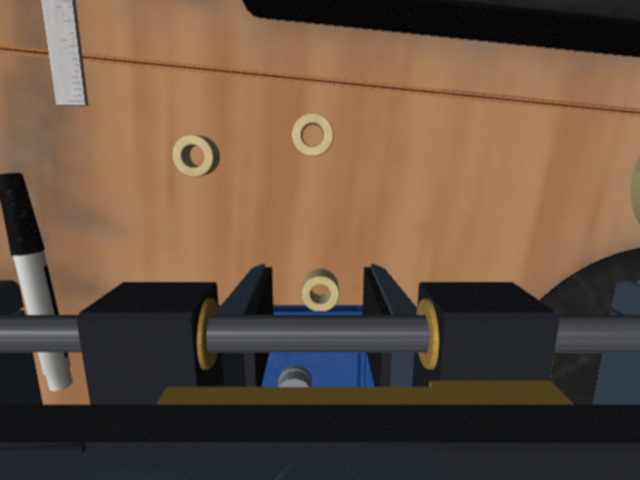

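```bash
python3 -c "
from h import *
c=cam('wrist');print(state()['ee_pos'],w(c,(320.5,292),16),w(c,(320,274),16), w(c,(320,306),26),w(c,(320,312),26))"
```

```text
[ 531.10049421 -340.25709078   60.46248911] [ 533.97237143 -353.17802228   16.        ] [ 532.65839945 -342.27246972   16.        ] [ 534.0422585  -357.72382298   26.        ] [ 534.37930668 -361.31993035   26.        ]
```

play_rows:
  steps:
    - [[-0.003, 0.001, 0.02, 0], [-0.003, 0.001, 0.04, 0], [-0.003, 0.001, 0.05, 0], [-0.003, 0.001, 0.051, 0], [-0.003, 0.001, 0.051, 0]]

```text
time_s: 28.95
ee_pos: [532.5, -343.2, 9.7]
ee_rot: [180.0, 0.0, 95.4]
force: [-0.0, -0.3, 1.4]
gripper_width: 41.0
grip_force: 0.0
```

play_rows:
  steps:
    - [[0, 0, 0, 0], [0, 0, 0, 0], [0, 0, 0, 0], [0, 0, 0, 0], [0, 0, 0, 0]]
  fingers: -1

```text
time_s: 29.45
ee_pos: [532.7, -343.4, 10.0]
ee_rot: [180.0, 0.0, 95.4]
force: [-0.2, 0.5, 7.0]
gripper_width: 19.3
grip_force: 25.0
```

play_rows:
  steps:
    - [[0, 0, -0.01, 0], [0, 0, -0.03, 0], [0, 0, -0.06, 0], [0, 0, -0.1, 0], [0, 0, -0.14, 0], [0, 0, -0.175, 0], [0, 0, -0.175, 0]]

```text
time_s: 30.15
ee_pos: [534.3, -344.5, 190.2]
ee_rot: [179.7, 0.3, 95.4]
force: [0.2, 0.4, -0.9]
gripper_width: 18.9
grip_force: 25.0
```

```bash
python3 b.py w10.png|head -1; python3 m.py 400 -250 185 95.4  400 20 185 158 480 120 185 158
```

```text
[ 534.3 -344.5  190.2] [179.7   0.3  95.4]
row [0.1049, -0.1228, -0.0014] -0.0 n>= 5
row [0.3737, -0.0975, -0.0014] -1.093 n>= 9
row [0.4658, -0.0084, -0.0014] -1.093 n>= 11
```

View pics/w10.png

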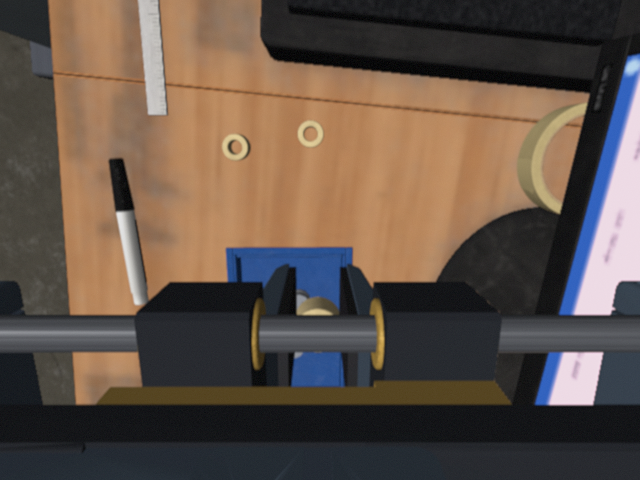

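```bash
python3 -c "
from h import *
c=cam('wrist');s=state();p=np.array(s['ee_pos']);print(p)
r=R.from_euler('xyz',s['ee_rot'],degrees=True).as_matrix()
for uv in [(316,296),(316,299)]:
  for h in (6,-10): print(uv,h,r.T@(w(c,uv,p[2]+h)-p))"
```

```text
[ 532.09789366 -342.9071043   183.60226007]
(316, 296) 6 [ 4.06947225 -0.74478593 -5.99537983]
(316, 296) -10 [-2.16538729 -0.81823143  9.99882018]
(316, 299) 6 [ 2.64057438 -0.74899861 -5.99672593]
(316, 299) -10 [-3.7322943  -0.82285099  9.99734407]
```

play_rows:
  steps:
    - [[0.03, 0, 0.03, 0], [0.035, 0, 0.075, 0], [0.035, 0, 0.12, 0], [0.035, 0, 0.155, 0], [0.035, 0, 0.17, 0], [0.035, 0, 0.1733, 0], [0.035, 0, 0.1733, 0], [0.035, 0, 0.1733, 0]]

```text
time_s: 31.4
ee_pos: [530.0, -309.0, 12.7]
ee_rot: [179.9, 0.1, 95.4]
force: [0.1, -1.2, -0.5]
gripper_width: 19.3
grip_force: 25.0
```

play_rows:
  steps:
    - [[0, 0, 0, 0], [0, 0, 0, 0], [0, 0, 0, 0], [0, 0, -0.02, 0], [-0.005, 0, -0.05, 0], [-0.01, 0, -0.05, 0], [-0.01, 0, -0.05, 0]]
  fingers: -0.1

```text
time_s: 32.1
ee_pos: [530.5, -319.0, 61.8]
ee_rot: [179.9, 0.1, 95.4]
force: [-0.4, 1.5, -0.3]
gripper_width: 41.2
grip_force: 0.0
```

```bash
python3 -c "
from h import *
c,im=snap('wrist','w11.png')
print(state()['ee_pos'],cam('wrist')[2]-c[2])
spots('wrist',[('bush_1',0)],c)
cv2.imwrite('pics/w11c.png',cv2.resize(im[240:340,240:400,::-1],None,fx=4,fy=4))"
```

```text
[ 529.94181664 -318.33502364   60.98734898] [-0.32457792  0.50746653 -0.75200839]
bush_1 0.81 [321. 266.] [ 533.2 -321.8    0. ]
bush_1 0.77 [309. 177.] [ 521.1 -268.1    0. ]
bush_1 0.7 [202. 193.] [ 459. -283.    0.]
```

View pics/w11c.png

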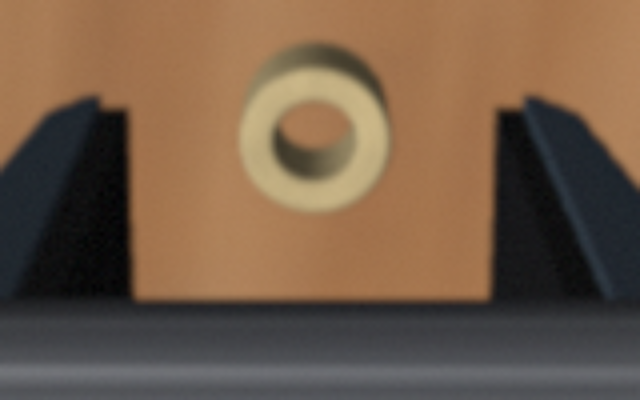

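```bash
python3 -c "
from h import *
c=cam('wrist');print(w(c,(318.75,275),16));print(look_for('wrist','bush_1')[0]);p=w(c,(318.75,275),16);mv(p[0],p[1],10,95.4)"
```

```text
[ 530.46370564 -320.57658726   16.        ]
{'rect': [311.4, 176.9, 45.1, 38.9], 'score': 0.89}
row [-0.0029, 0.0007, 0.0503] -0.0 n>= 3
```

play_rows:
  steps:
    - [[-0.0025, 0, 0.02, 0], [-0.0025, 0, 0.04, 0], [-0.0025, 0, 0.05, 0], [-0.0025, 0, 0.0505, 0], [-0.0025, 0, 0.0505, 0]]

```text
time_s: 32.75
ee_pos: [530.2, -320.5, 10.6]
ee_rot: [-180.0, -0.0, 95.4]
force: [-0.2, -0.6, -0.4]
gripper_width: 40.9
grip_force: 0.0
```

play_rows:
  steps:
    - [[0, 0, 0, 0], [0, 0, 0, 0], [0, 0, 0, 0], [0, 0, 0, 0], [0, 0, 0, 0]]
  fingers: -1

```text
time_s: 33.25
ee_pos: [530.5, -320.9, 11.2]
ee_rot: [180.0, 0.0, 95.4]
force: [-0.6, 0.4, 5.2]
gripper_width: 18.8
grip_force: 30.7
```

play_rows:
  steps:
    - [[0, 0, -0.01, 0], [0, 0, -0.03, 0], [0, 0, -0.06, 0], [0, 0, -0.1, 0], [0, 0, -0.14, 0], [0, 0, -0.175, 0], [0, 0, -0.175, 0]]

```text
time_s: 33.95
ee_pos: [532.2, -322.1, 191.4]
ee_rot: [179.6, 0.3, 95.4]
force: [0.1, 0.0, -1.5]
gripper_width: 19.0
grip_force: 30.1
```

```bash
python3 m.py 400 -250 185 95.4  400 20 185 158 487.5 117 185 158
```

```text
row [0.0842, -0.1249, 0.0064] -0.0 n>= 5
row [0.353, -0.0995, 0.0064] -1.093 n>= 9
row [0.4414, -0.0033, 0.0064] -1.093 n>= 10
```

play_rows:
  steps:
    - [[0.025, -0.038, 0, 0], [0.05, -0.076, 0, -0.1], [0.084, -0.118, 0, -0.22], [0.13, -0.12, 0, -0.36], [0.176, -0.116, 0, -0.5], [0.222, -0.112, 0, -0.64], [0.268, -0.108, 0, -0.78], [0.314, -0.104, 0, -0.92], [0.353, -0.0995, 0, -1.05], [0.38, -0.068, 0, -1.093]]

```text
time_s: 34.95
ee_pos: [423.7, 53.5, 185.6]
ee_rot: [-179.9, -0.1, 158.4]
force: [1.8, -2.9, 0.4]
gripper_width: 18.8
grip_force: 30.1
```

```bash
python3 m.py 487.5 117 100 158; python3 -c "
from h import *
print(state()['gripper_width'])"
```

```text
row [-0.0359, 0.0825, 0.0856] 0.007 n>= 4
18.78994704301005
```

```bash
python3 m.py 545 94 150 158
```

```text
row [-0.0979, 0.0823, 0.0356] 0.007 n>= 4
```

play_rows:
  steps:
    - [[-0.03, 0.027, 0, 0], [-0.06, 0.055, 0, 0], [-0.09, 0.08, 0.02, 0], [-0.098, 0.082, 0.035, 0], [-0.098, 0.082, 0.035, 0], [-0.098, 0.082, 0.035, 0], [-0.098, 0.082, 0.035, 0]]

```text
time_s: 35.65
ee_pos: [547.6, 90.2, 151.4]
ee_rot: [-180.0, 0.0, 158.0]
force: [0.5, -0.3, -0.5]
gripper_width: 19.3
grip_force: 30.1
```

```bash
python3 -c "
from h import *
c,im=snap('wrist','w12.png');s=state();print(s['ee_pos'],s['ee_rot'],s['gripper_width'])
spots('wrist',[('pocket_1',12),('bar_knob',58),('bar_hinge',12)],c)
cv2.imwrite('pics/w12c.png',cv2.resize(im[20:340,240:400,::-1],None,fx=1.8,fy=1.8))"
```

```text
[547.836131    90.30374444 151.56363698] [1.79985423e+02 3.14493414e-02 1.57987496e+02] 19.145970912967925
pocket_1 0.97 [317. 271.] [576.5  78.6  12. ]
bar_knob 0.85 [320.  80.] [447.5 132.8  58. ]
```

View pics/w12c.png

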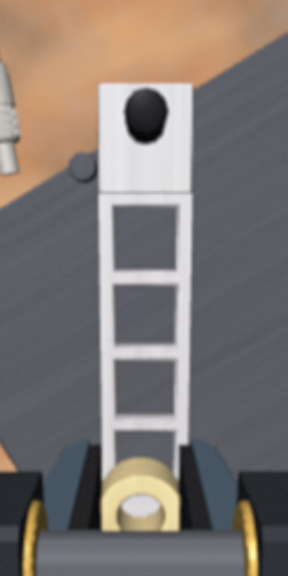

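```bash
python3 -c "
from h import *
c=cam('wrist');s=state();r=R.from_euler('xyz',s['ee_rot'],degrees=True).as_matrix()
for uv in [(321.1,151.9),(320.8,194.7),(320.3,235.6)]:
  p=w(c,uv,19.5);print(p,r.T@(p-s['ee_pos']))"
```

```text
[489.47766834 117.47321945  19.5       ] [ 64.763799     3.00182847 131.82448234]
[519.01546675 105.29704741  19.5       ] [ 32.81555928   2.77833042 131.85145507]
[548.68359228  92.88548378  19.5       ] [  0.65829784   2.38540903 131.87854429]
```

play_rows:
  steps:
    - [[0.035, 0.003, 0.03, 0.01], [0.0648, 0.003, 0.065, 0.01], [0.0648, 0.003, 0.095, 0.01], [0.0648, 0.003, 0.106, 0.01], [0.0648, 0.003, 0.108, 0.01], [0.0648, 0.003, 0.108, 0.01], [0.0648, 0.003, 0.108, 0.01], [0.0648, 0.003, 0.116, 0.01], [0.0648, 0.003, 0.123, 0.01], [0.0648, 0.003, 0.1285, 0.01]]

```text
time_s: 36.85
ee_pos: [489.3, 117.8, 22.2]
ee_rot: [180.0, -0.0, 157.4]
force: [-6.5, 2.3, 34.8]
gripper_width: 19.9
grip_force: 26.3
```

play_rows:
  steps:
    - [[0, 0, 0, 0], [0, 0, 0, 0], [0, 0, 0, 0]]

```text
time_s: 37.15
ee_pos: [489.3, 117.8, 22.1]
ee_rot: [180.0, -0.0, 157.4]
force: [-2.5, 2.0, 9.7]
gripper_width: 20.0
grip_force: 25.1
```

play_rows:
  steps:
    - [[0, 0, 0, 0], [0, 0, 0, 0], [0, 0, 0, 0], [0, 0, -0.02, 0], [-0.02, 0, -0.06, 0], [-0.05, 0, -0.1, 0], [-0.06, 0, -0.13, 0], [-0.06, 0, -0.13, 0], [-0.06, 0, -0.13, 0]]
  fingers: -0.1

```text
time_s: 38.05
ee_pos: [545.0, 94.5, 152.2]
ee_rot: [180.0, 0.0, 157.4]
force: [0.1, 0.2, 0.1]
gripper_width: 40.9
grip_force: 0.0
```

```bash
cat > ring.py <<'E'
from h import *
import sys
def ring(name,uv0,h=30,fn=None):
    c,im=snap(name,fn);u,v=map(int,uv0);s=im[v-h:v+h,u-h:u+h].astype(int)
    m=((s[:,:,0]-s[:,:,2]>35)&(s[:,:,0]>130)).astype(np.uint8)
    n,l,st,ce=cv2.connectedComponentsWithStats(m)
    return c,[(np.round(ce[i]+[u-h,v-h],1),st[i][:].tolist()) for i in range(1,n) if st[i][4]>60]
E
python3 -c "
from ring import *
c=cam('wrist');uv=px(c,(489.5,117.5,28));print(uv,px(c,(489.5,117.5,35.5)))
c,r=ring('wrist',uv,32,'w13.png');print(state()['ee_pos'],r)
spots('wrist',[('bush_1',12)],c)"
```

```text
[316.98542691 158.53782601] [316.98974064 158.85495995]
[544.13869803  94.59903612 151.35171607] [(array([317.5, 156.5]), [19, 16, 30, 30, 538])]
bush_1 0.76 [320. 167.] [497.  117.1  12. ]
```

```bash
python3 m.py 410 30 185 90 410 -200 185 90 459 -283 185 90
```

```text
row [0.0987, -0.111, -0.034] 1.177 n>= 9
row [0.0105, -0.3234, -0.034] 1.177 n>= 9
row [-0.0666, -0.3813, -0.034] 1.177 n>= 9
```

play_rows:
  steps:
    - [[0.033, -0.037, -0.034, 0.1], [0.066, -0.074, -0.034, 0.22], [0.0987, -0.111, -0.034, 0.36], [0.08, -0.155, -0.034, 0.5], [0.062, -0.199, -0.034, 0.64], [0.044, -0.243, -0.034, 0.78], [0.026, -0.287, -0.034, 0.92], [0.01, -0.323, -0.034, 1.06], [-0.028, -0.352, -0.034, 1.177], [-0.0666, -0.3813, -0.034, 1.177]]

```text
time_s: 39.15
ee_pos: [459.4, -284.2, 184.9]
ee_rot: [-179.9, -0.1, 89.7]
force: [0.3, 0.3, 0.7]
gripper_width: 41.4
grip_force: 0.0
```

play_rows:
  steps:
    - [[0, 0, 0.04, 0], [0, 0, 0.09, 0], [0, 0, 0.13, 0], [0, 0, 0.13, 0], [0, 0, 0.13, 0]]

```text
time_s: 39.65
ee_pos: [459.6, -282.4, 55.9]
ee_rot: [-179.9, -0.1, 90.0]
force: [0.3, 0.2, 0.7]
gripper_width: 41.0
grip_force: 0.0
```

```bash
cat > bl.py <<'E'
from ring import *
X,Y=map(float,sys.argv[1:3]);yaw=float(sys.argv[3])
print(state()['ee_pos'])
snap('wrist','wbl%d.png'%int(state()['time_s']*100));c=cam('wrist')
spots('wrist',[('bush_1',0)],c)
d=spot_point('wrist','bush_1');d=[q for q in d if q['score']>.4]
ps=[w(c,q['uv'],8) for q in d];
if ps:
    p=min(ps,key=lambda p:np.hypot(p[0]-X,p[1]-Y))
    c,r=ring('wrist',px(c,(p[0],p[1],8)),30)
    for ce,st in r:
        u0,v0=px(c,(p[0],p[1],8)).astype(int)-30
        cc=(u0+st[0]+st[2]/2-.5, v0+st[1]+st[3]-.5-st[2]/2)
        q=w(c,cc,16);print(st,"top centre",np.round(cc,1),np.round(q,1))
        if st[4]>150: mv(q[0],q[1],10.5,yaw)
E
python3 bl.py 459 -283 90
```

```text
[ 459.57842451 -282.4045935    55.94466702]
bush_1 0.98 [317. 268.] [ 460.  -285.9    0. ]
bush_1 0.89 [423. 241.] [ 523.2 -269.     0. ]
[0, 0, 60, 60, 3341] top centre [314.5 265.5] [ 459.4 -280.    16. ]
row [0.0036, -0.0016, 0.0475] 0.0 n>= 2
```

```bash
cat > bl.py <<'E'
from h import *
import sys
X,Y,yaw=map(float,sys.argv[1:4])
c,im=snap('wrist','wbl.png');print(state()['ee_pos'])
d=[(q,w(c,q['uv'],8)) for q in spot_point('wrist','bush_1') if q['score']>.4]
for q,p in d: print(round(q['score'],2),np.round(q['uv']),np.round(w(c,q['uv'],0),1))
q,p=min(d,key=lambda e:np.hypot(e[1][0]-X,e[1][1]-Y))
R0=np.linalg.norm(px(c,(p[0]+11,p[1],16))-px(c,(p[0],p[1],16)))
u,v=map(int,px(c,(p[0],p[1],16)));g=cv2.resize(cv2.cvtColor(im[v-35:v+35,u-35:u+35],cv2.COLOR_RGB2GRAY),None,fx=4,fy=4,interpolation=cv2.INTER_CUBIC)
h=cv2.HoughCircles(g,cv2.HOUGH_GRADIENT,1,20,param1=80,param2=15,minRadius=int(R0*4*.9),maxRadius=int(R0*4*1.1))
if h is not None:
    for a in h[0][:3]:
        uv=(u-35+(a[0]+.5)/4-.5,v-35+(a[1]+.5)/4-.5);t=w(c,uv,16);print("circle",np.round(uv,1),a[2]/4,R0,np.round(t,1));mv(t[0],t[1],10.5,yaw)
E
python3 bl.py 459 -283 90
```

```text
[ 460.93917534 -283.57210344   57.82800439]
0.76 [417. 238.] [ 520.5 -267.7    0. ]
0.57 [314. 265.] [ 459.2 -284.4    0. ]
circle [314.  271.5] 18.325 19.435273135781244 [ 459.1 -283.6   16. ]
row [-0.0001, -0.0017, 0.0471] 0.0 n>= 2
circle [315.2 265.8] 17.825 19.435273135781244 [ 459.8 -280.2   16. ]
row [0.0033, -0.001, 0.0471] 0.0 n>= 2
```

play_rows:
  steps:
    - [[0, -0.0015, 0.02, 0], [0, -0.0015, 0.035, 0], [0, -0.0015, 0.047, 0], [0, -0.0015, 0.047, 0], [0, -0.0015, 0.047, 0]]

```text
time_s: 40.45
ee_pos: [458.8, -283.2, 9.5]
ee_rot: [180.0, 0.0, 90.0]
force: [-0.0, -0.5, 0.0]
gripper_width: 41.0
grip_force: 0.0
```

play_rows:
  steps:
    - [[0, 0, 0, 0], [0, 0, 0, 0], [0, 0, 0, 0], [0, 0, 0, 0], [0, 0, 0, 0]]
  fingers: -1

```text
time_s: 40.95
ee_pos: [458.9, -283.3, 9.5]
ee_rot: [180.0, 0.0, 90.0]
force: [-0.0, 0.4, 7.0]
gripper_width: 20.0
grip_force: 25.0
```

play_rows:
  steps:
    - [[0, 0, -0.01, 0], [0, 0, -0.03, 0], [0, 0, -0.06, 0], [0, 0, -0.1, 0], [0, 0, -0.14, 0], [0, 0, -0.175, 0], [0, 0, -0.175, 0]]

```text
time_s: 41.65
ee_pos: [460.3, -284.4, 189.2]
ee_rot: [179.7, 0.3, 90.0]
force: [-0.1, 0.2, -0.4]
gripper_width: 20.0
grip_force: 25.0
```

```bash
python3 m.py 410 -200 185 90  410 30 185 157.4 519 105.3 185 157.4
```

```text
row [0.0844, -0.0503, 0.0042] 0.0 n>= 3
row [0.3144, -0.0503, 0.0042] -1.176 n>= 9
row [0.3897, 0.0587, 0.0042] -1.176 n>= 9
```

play_rows:
  steps:
    - [[0.042, -0.025, 0, -0.08], [0.084, -0.05, 0, -0.2], [0.13, -0.05, 0, -0.34], [0.177, -0.05, 0, -0.48], [0.223, -0.05, 0, -0.62], [0.27, -0.05, 0, -0.76], [0.314, -0.05, 0, -0.9], [0.339, -0.014, 0, -1.04], [0.364, 0.022, 0, -1.176], [0.3897, 0.0587, 0, -1.176]]

```text
time_s: 42.65
ee_pos: [517.9, 108.2, 184.0]
ee_rot: [-180.0, -0.0, 157.7]
force: [1.0, -1.0, 0.6]
gripper_width: 19.8
grip_force: 25.0
```

play_rows:
  steps:
    - [[0, 0, 0.03, 0], [0, 0, 0.06, 0], [0, 0, 0.09, 0], [0, 0, 0.09, 0], [0, 0, 0.09, 0]]

```text
time_s: 43.15
ee_pos: [517.0, 106.6, 94.4]
ee_rot: [-180.0, -0.1, 157.4]
force: [0.6, -0.7, 0.1]
gripper_width: 19.9
grip_force: 25.0
```

```bash
python3 m.py 519 105.3 40 157.4  519 105.3 21.8 157.4; python3 -c "
from h import *
print(state()['gripper_width'])"
```

```text
row [-0.0024, -0.0004, 0.0544] -0.0 n>= 3
row [-0.0024, -0.0004, 0.0726] -0.0 n>= 3
19.948893307620303
```

play_rows:
  steps:
    - [[-0.0024, 0, 0.03, 0], [-0.0024, 0, 0.05, 0], [-0.0024, 0, 0.0545, 0], [-0.0024, 0, 0.0545, 0], [-0.0024, 0, 0.0545, 0], [-0.0024, 0, 0.0545, 0], [-0.0024, 0, 0.0545, 0]]

```text
time_s: 43.85
ee_pos: [520.0, 105.8, 40.5]
ee_rot: [180.0, 0.1, 157.4]
force: [0.8, -0.5, -0.2]
gripper_width: 20.3
grip_force: 25.0
```

play_rows:
  steps:
    - [[0.0007, -0.0008, 0, 0], [0.0007, -0.0008, 0.005, 0], [0.0007, -0.0008, 0.01, 0], [0.0007, -0.0008, 0.015, 0], [0.0007, -0.0008, 0.0185, 0], [0.0007, -0.0008, 0.0185, 0], [0.0007, -0.0008, 0.0185, 0]]

```text
time_s: 44.55
ee_pos: [518.4, 105.2, 20.9]
ee_rot: [-180.0, -0.0, 157.4]
force: [-0.9, -0.3, 1.4]
gripper_width: 20.0
grip_force: 25.0
```

play_rows:
  steps:
    - [[0, 0, 0, 0], [0, 0, 0, 0], [0, 0, 0, 0], [0, 0, -0.02, 0], [0, 0, -0.06, 0], [0, 0, -0.11, 0], [0, 0, -0.15, 0], [0, 0, -0.165, 0]]
  fingers: -0.1

```text
time_s: 45.35
ee_pos: [520.1, 105.4, 190.1]
ee_rot: [179.9, 0.3, 157.4]
force: [0.3, -0.3, -0.8]
gripper_width: 41.4
grip_force: 0.0
```

```bash
python3 -c "
from h import *
c,im=snap('wrist','w14.png');s=state();print(s['ee_pos'])
spots('wrist',[('bush_1',12),('pocket_1',12)],c)
mv(410,30,185,90);mv(410,-200,185,90);mv(519,-266,185,90)"
```

```text
[520.46440187 105.4727047  190.7212494 ]
bush_1 0.98 [316. 226.] [521.5 104.2  12. ]
bush_1 0.96 [319. 195.] [496.7 117.8  12. ]
pocket_1 0.75 [314. 289.] [576.2  78.7  12. ]
pocket_1 0.69 [316. 255.] [546.6  94.1  12. ]
row [0.0716, -0.1114, 0.0018] 1.176 n>= 9
row [-0.0168, -0.3237, 0.0018] 1.176 n>= 9
row [-0.1428, -0.3427, 0.0018] 1.176 n>= 9
```

```bash
python3 -c "
import cv2,numpy as np
a=cv2.imread('pics/w13.png')[100:260,260:380];b=cv2.imread('pics/w14.png')[150:310,260:380]
cv2.imwrite('pics/x.png',cv2.resize(np.hstack([a,b]),None,fx=3.3,fy=3.3,interpolation=cv2.INTER_CUBIC))"
```

```text
(no output)
```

View pics/x.png

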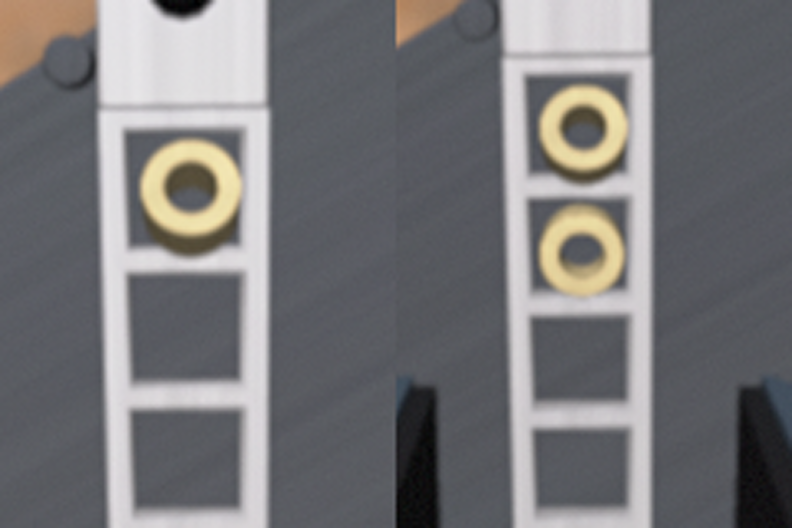

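```bash
python3 m.py 487.6 118 90 157.4
```

```text
row [0.0338, -0.0003, 0.0968] -0.0 n>= 4
```

play_rows:
  steps:
    - [[0.0335, 0, 0.04, 0], [0.0335, 0, 0.08, 0], [0.0335, 0, 0.115, 0], [0.0335, 0, 0.128, 0], [0.0335, 0, 0.128, 0], [0.0335, 0, 0.128, 0], [0.0335, 0, 0.128, 0]]

```text
time_s: 46.2
ee_pos: [488.0, 118.1, 58.7]
ee_rot: [180.0, 0.0, 157.4]
force: [0.4, 0.4, 0.0]
gripper_width: 41.1
grip_force: 0.0
```

play_rows:
  steps:
    - [[0, 0, 0.015, 0], [0, 0, 0.03, 0], [0, 0, 0.0365, 0], [0, 0, 0.0365, 0], [0, 0, 0.0365, 0]]

```text
time_s: 46.7
ee_pos: [488.0, 118.2, 22.2]
ee_rot: [180.0, 0.0, 157.4]
force: [-0.1, 0.8, 0.5]
gripper_width: 41.0
grip_force: 0.0
```

play_rows:
  steps:
    - [[0, 0, 0, 0], [0, 0, 0, 0], [0, 0, 0, 0], [0, 0, 0, 0], [0.002, 0, 0, 0], [0.004, 0, 0, 0], [0.005, 0, 0, 0], [0.005, 0, 0, 0]]
  fingers: -1
  squeeze: 5

```text
time_s: 47.5
ee_pos: [483.2, 120.1, 21.7]
ee_rot: [180.0, 0.0, 157.4]
force: [1.3, -0.2, 3.1]
gripper_width: 20.8
grip_force: 5.0
```

play_rows:
  steps:
    - [[0, 0, 0, 0], [0, 0, 0, 0], [0, 0, 0, 0], [0, 0, -0.02, 0], [0, 0, -0.04, 0], [-0.04, 0, -0.08, 0], [-0.065, 0, -0.13, 0], [-0.065, 0, -0.13, 0], [-0.065, 0, -0.13, 0]]
  fingers: -0.1

```text
time_s: 48.4
ee_pos: [544.7, 94.7, 153.2]
ee_rot: [179.9, 0.2, 157.3]
force: [-0.1, 0.1, -1.1]
gripper_width: 41.2
grip_force: 0.0
```

```bash
cat > chk.py <<'E'
from h import *
c,im=snap('wrist','chk.png');s=state();print(s['ee_pos'])
for q in spot_point('wrist','bush_1')[:4]: print('spot',round(q['score'],2),np.round(q['uv'],1),np.round(w(c,q['uv'],12),1))
for n,P in [('P4',(489.5,117.5)),('P3',(519,105.3)),('P2',(548.7,92.9))]:
    u,v=px(c,(*P,28));print(n,'top exp',np.round((u,v),1),'bot exp',np.round(px(c,(*P,12)),1),end=' ')
    R0=np.linalg.norm(px(c,(P[0]+11,P[1],28))-(u,v));u,v=int(u),int(v)
    s_=im[v-24:v+24,u-24:u+24]
    if s_.shape[:2]!=(48,48): print();continue
    h=cv2.cvtColor(np.ascontiguousarray(s_),cv2.COLOR_RGB2HSV);m=((h[:,:,1]>60)&(h[:,:,0]>15)&(h[:,:,0]<35)).astype(np.uint8)
    b=((m>0)&(h[:,:,2]>180))
    ys,xs=np.nonzero(m);yb,xb=np.nonzero(b)
    if len(ys)>50: print('all u',xs.min()+u-24,xs.max()+u-24,'v',ys.min()+v-24,ys.max()+v-24,'bright v',yb.min()+v-24,yb.max()+v-24,'2R',round(2*R0,1))
    else: print()
E
python3 chk.py
```

```text
[542.93261981  94.9378878  151.58904864]
spot 0.8 [320.5 201.3] [521.8 107.4  12. ]
spot 0.7 [317.9 161.4] [492.4 117.5  12. ]
P4 top exp [316.5 158.6] bot exp [316.5 157.9] all u 301 330 v 145 174 bright v 145 174 2R 30.3
P3 top exp [316.8 201.9] bot exp [316.7 199.1] all u 302 330 v 185 215 bright v 186 215 2R 28.9
P2 top exp [316.9 243.4] bot exp [316.8 238.6]
```

```bash
python3 m.py 410 30 185 90 410 -180 185 90 519 -266 185 90
```

```text
row [0.0967, -0.1108, -0.0344] 1.176 n>= 9
row [0.0159, -0.3047, -0.0344] 1.176 n>= 9
row [-0.1178, -0.3421, -0.0344] 1.176 n>= 9
```

play_rows:
  steps:
    - [[0.033, -0.037, -0.034, 0.1], [0.066, -0.074, -0.034, 0.22], [0.0967, -0.111, -0.034, 0.36], [0.077, -0.159, -0.034, 0.5], [0.057, -0.207, -0.034, 0.64], [0.037, -0.255, -0.034, 0.78], [0.016, -0.304, -0.034, 0.92], [-0.029, -0.317, -0.034, 1.06], [-0.074, -0.33, -0.034, 1.176], [-0.118, -0.342, -0.034, 1.176]]
  squeeze: 25

```text
time_s: 49.5
ee_pos: [520.3, -266.8, 183.7]
ee_rot: [-179.8, -0.1, 89.7]
force: [-0.3, 1.0, 0.5]
gripper_width: 41.4
grip_force: 0.0
```

play_rows:
  steps:
    - [[0, 0, 0.04, 0], [0, 0, 0.09, 0], [0, 0, 0.125, 0], [0, 0, 0.125, 0], [0, 0, 0.125, 0], [0, 0, 0.125, 0], [0, 0, 0.125, 0]]

```text
time_s: 50.2
ee_pos: [521.3, -266.5, 62.4]
ee_rot: [179.9, 0.1, 90.0]
force: [0.3, -0.1, -0.9]
gripper_width: 41.1
grip_force: 0.0
```

```bash
python3 bl.py 519 -266 90
```

```text
[ 521.18996382 -266.41030231   62.24099159]
0.78 [320. 262.] [ 523. -267.    0.]
circle [318.2 270. ] 18.45 19.072675370236485 [ 521.8 -266.9   16. ]
row [-0.0005, 0.0007, 0.0515] 0.0 n>= 3
circle [318.5 263.5] 17.475 19.072675370236485 [ 521.9 -263.    16. ]
row [0.0034, 0.0009, 0.0515] 0.0 n>= 3
```

play_rows:
  steps:
    - [[-0.0005, 0.0005, 0.02, 0], [-0.0005, 0.0005, 0.04, 0], [-0.0005, 0.0005, 0.051, 0], [-0.0005, 0.0005, 0.0515, 0], [-0.0005, 0.0005, 0.0515, 0], [-0.0005, 0.0005, 0.0515, 0]]

```text
time_s: 50.9
ee_pos: [521.4, -266.8, 10.0]
ee_rot: [179.9, 0.0, 90.0]
force: [-0.2, -0.3, 0.4]
gripper_width: 40.9
grip_force: 0.0
```

play_rows:
  steps:
    - [[0, 0, 0, 0], [0, 0, 0, 0], [0, 0, 0, 0], [0, 0, 0, 0], [0, 0, 0, 0]]
  fingers: -1

```text
time_s: 51.4
ee_pos: [521.1, -266.6, 9.4]
ee_rot: [180.0, 0.0, 90.0]
force: [-0.1, -0.0, 6.1]
gripper_width: 20.2
grip_force: 25.0
```

play_rows:
  steps:
    - [[0, 0, -0.01, 0], [0, 0, -0.03, 0], [0, 0, -0.06, 0], [0, 0, -0.1, 0], [0, 0, -0.14, 0], [0, 0, -0.175, 0], [0, 0, -0.175, 0]]

```text
time_s: 52.1
ee_pos: [522.9, -267.7, 189.4]
ee_rot: [179.6, 0.2, 90.0]
force: [1.1, -1.5, -0.2]
gripper_width: 20.1
grip_force: 25.0
```

```bash
python3 m.py 410 -180 185 90  410 30 185 157.4 548.7 92.9 185 157.4
```

```text
row [0.0877, -0.1129, 0.0044] 0.0 n>= 4
row [0.2977, -0.1129, 0.0044] -1.176 n>= 9
row [0.3606, 0.0258, 0.0044] -1.176 n>= 9
```

play_rows:
  steps:
    - [[0.029, -0.038, 0, 0], [0.058, -0.076, 0, -0.1], [0.0877, -0.113, 0, -0.22], [0.135, -0.113, 0, -0.36], [0.182, -0.113, 0, -0.5], [0.229, -0.113, 0, -0.64], [0.276, -0.113, 0, -0.78], [0.298, -0.1, 0, -0.92], [0.315, -0.063, 0, -1.06], [0.332, -0.026, 0, -1.176]]

```text
time_s: 53.1
ee_pos: [495.2, 66.9, 184.2]
ee_rot: [-180.0, -0.0, 157.8]
force: [0.4, -1.2, 1.0]
gripper_width: 20.1
grip_force: 25.0
```

```bash
python3 m.py 548.7 92.9 185 157.4  548.7 92.9 40 157.4; python3 -c "
from h import *
print(state()['gripper_width'])"
```

```text
row [-0.0396, 0.0443, -0.0008] 0.006 n>= 3
row [-0.0396, 0.0443, 0.1442] 0.006 n>= 5
20.145865456541685
```

play_rows:
  steps:
    - [[-0.02, 0.022, 0, 0.006], [-0.0396, 0.0443, 0.01, 0.006], [-0.0396, 0.0443, 0.055, 0.006], [-0.0396, 0.0443, 0.1, 0.006], [-0.0396, 0.0443, 0.135, 0.006], [-0.0396, 0.0443, 0.144, 0.006], [-0.0396, 0.0443, 0.144, 0.006], [-0.0396, 0.0443, 0.144, 0.006], [-0.0396, 0.0443, 0.144, 0.006], [-0.0396, 0.0443, 0.144, 0.006]]

```text
time_s: 54.1
ee_pos: [549.4, 91.2, 41.6]
ee_rot: [179.9, 0.1, 157.0]
force: [-0.4, -0.3, 0.0]
gripper_width: 20.1
grip_force: 25.0
```

```bash
python3 m.py 548.7 92.9 22 157.4
```

```text
row [0.0013, 0.0013, 0.0196] -0.006 n>= 2
```

play_rows:
  steps:
    - [[0.0013, 0.0013, 0, -0.006], [0.0013, 0.0013, 0, -0.006], [0.0013, 0.0013, 0.005, -0.006], [0.0013, 0.0013, 0.01, -0.006], [0.0013, 0.0013, 0.015, -0.006], [0.0013, 0.0013, 0.0195, -0.006], [0.0013, 0.0013, 0.0195, -0.006], [0.0013, 0.0013, 0.0195, -0.006]]

```text
time_s: 54.9
ee_pos: [547.7, 92.8, 20.2]
ee_rot: [-180.0, -0.0, 157.4]
force: [0.7, 0.6, -0.3]
gripper_width: 20.4
grip_force: 25.5
```

play_rows:
  steps:
    - [[0, 0, 0, 0], [0, 0, 0, 0], [0, 0, 0, 0], [0, 0, -0.02, 0], [0, 0, -0.06, 0], [0, 0, -0.1, 0], [-0.015, 0, -0.135, 0], [-0.03, 0, -0.135, 0], [-0.03, 0, -0.135, 0], [-0.03, 0, -0.135, 0]]
  fingers: -0.1

```text
time_s: 55.9
ee_pos: [574.8, 81.3, 155.0]
ee_rot: [-180.0, -0.1, 157.4]
force: [-0.1, 0.6, 0.5]
gripper_width: 41.5
grip_force: 0.0
```

```bash
python3 chk.py; python3 -c "
from h import *
c,_=snap('top','t3.png')
for n in ['top']:
  spots(n,[('bush_1',0),('master_1',3)],c)
c,_=snap('scene','s3.png')
spots('scene',[('bush_1',0),('master_1',3)],c)"
```

```text
[574.39226     81.39896702 154.75260109]
spot 0.88 [315.1 198.1] [547.4  90.9  12. ]
spot 0.75 [319.3 118.9] [493.1 117.2  12. ]
spot 0.74 [321.  156.3] [519.2 107.7  12. ]
P4 top exp [317.9 112.3] bot exp [317.8 114.1] all u 302 332 v 99 130 bright v 99 129 2R 31.7
P3 top exp [318.1 157.8] bot exp [318.  157.3] all u 303 332 v 143 172 bright v 143 172 2R 30.1
P2 top exp [318.1 201.3] bot exp [318.1 198.6] all u 303 332 v 185 214 bright v 185 214 2R 28.7
master_1 0.48 [437. 275.] [ 521.5 -411.3    3. ]
master_1 0.43 [455. 274.] [ 525.6 -463.3    3. ]
bush_1 0.59 [253. 264.] [538.6 115.3   0. ]
bush_1 0.57 [240. 268.] [503.3 125.   -0. ]
bush_1 0.38 [262. 259.] [576.3 117.2   0. ]
master_1 0.74 [489. 339.] [ 529.8 -467.8    3. ]
master_1 0.73 [467. 330.] [ 535.7 -424.2    3. ]
```

```bash
python3 m.py 448.5 132.5 110 97.5
```

```text
row [0.1367, -0.0016, 0.0454] 1.045 n>= 8
```

play_rows:
  steps:
    - [[0.02, 0, 0, 0.13], [0.05, 0, 0, 0.26], [0.08, 0, 0, 0.39], [0.11, 0, 0, 0.52], [0.1367, -0.0016, 0, 0.65], [0.1367, -0.0016, 0.02, 0.78], [0.1367, -0.0016, 0.045, 0.91], [0.1367, -0.0016, 0.045, 1.045], [0.1367, -0.0016, 0.045, 1.045], [0.1367, -0.0016, 0.045, 1.045]]
  fingers: 0.1

```text
time_s: 57.3
ee_pos: [448.9, 132.4, 110.8]
ee_rot: [180.0, 0.0, 97.7]
force: [-0.7, -0.1, 0.3]
gripper_width: 50.5
grip_force: 0.0
```

```bash
python3 -c "
from h import *
c,_=snap('wrist','w20.png');print(state()['ee_pos'])
spots('wrist',[('bar_knob',58)],c)
mv(448.5,132.5,40,97.5)"
```

```text
[449.05216758 132.45200892 110.98173996]
bar_knob 0.6 [316. 268.] [448.4 131.   58. ]
row [0.0001, -0.0005, 0.071] 0.003 n>= 3
```

play_rows:
  steps:
    - [[0, 0, 0.03, 0], [0, 0, 0.06, 0], [0, 0, 0.071, 0], [0, 0, 0.071, 0], [0, 0, 0.071, 0]]

```text
time_s: 57.9
ee_pos: [449.1, 132.5, 40.4]
ee_rot: [180.0, -0.0, 97.5]
force: [0.0, 0.1, 1.0]
gripper_width: 50.1
grip_force: 0.0
```

play_rows:
  steps:
    - [[0, 0, 0, 0], [0, 0, 0, 0], [0, 0, 0, 0], [0, 0, 0, 0], [0, 0, 0, 0], [0, 0, 0, 0]]
  fingers: -1
  squeeze: 10

```text
time_s: 58.5
ee_pos: [448.2, 132.4, 39.7]
ee_rot: [-180.0, -0.0, 97.5]
force: [-3.5, 0.8, 6.9]
gripper_width: 15.6
grip_force: 10.0
```

play_rows:
  steps:
    - [[0.007, 0.004, 0, 0], [0.0143, 0.0089, 0, 0], [0.0275, 0.019, 0, 0], [0.0399, 0.0302, 0, 0], [0.0514, 0.0425, 0, 0], [0.0617, 0.0557, 0, 0], [0.0708, 0.0698, 0, 0], [0.0786, 0.0845, 0, 0], [0.0851, 0.1, 0, 0], [0.0903, 0.1159, 0, 0]]

```text
time_s: 59.5
ee_pos: [551.7, 237.6, 39.4]
ee_rot: [-179.9, -0.0, 97.5]
force: [-1.3, 0.8, -1.2]
gripper_width: 15.7
grip_force: 10.0
```

play_rows:
  steps:
    - [[0.0037, 0.0163, 0, 0], [0.0055, 0.031, 0, 0], [0.0067, 0.042, 0, 0], [0.0069, 0.046, 0, 0], [0.0069, 0.049, 0, 0], [0.0069, 0.049, 0, 0]]

```text
time_s: 60.1
ee_pos: [599.3, 250.3, 39.4]
ee_rot: [-180.0, -0.0, 97.5]
force: [-0.7, 2.3, -3.2]
gripper_width: 15.5
grip_force: 10.0
```

play_rows:
  steps:
    - [[0, 0.002, 0, 0], [0, 0.003, 0, 0], [0, 0.003, 0, 0], [0, 0.003, 0, 0]]

```text
time_s: 60.5
ee_pos: [600.1, 250.5, 39.3]
ee_rot: [-179.8, 0.0, 97.5]
force: [-10.7, 3.0, 2.3]
gripper_width: 15.8
grip_force: 10.0
```

play_rows:
  steps:
    - [[0, -0.001, 0, 0], [0, -0.001, 0, 0], [0, -0.001, 0, 0], [0, -0.001, 0, 0], [0, -0.001, -0.03, 0], [0, -0.001, -0.07, 0], [0.01, -0.02, -0.08, -0.14], [0.03, -0.04, -0.08, -0.28], [0.05, -0.06, -0.08, -0.42], [0.07, -0.08, -0.08, -0.56]]
  fingers: 0.1

```text
time_s: 61.5
ee_pos: [513.4, 310.1, 119.9]
ee_rot: [180.0, 0.0, 129.9]
force: [0.1, 1.1, 0.2]
gripper_width: 50.1
grip_force: 0.0
```

```bash
python3 m.py 509 315.5 110 180; python3 -c "
from h import *
c,_=snap('wrist','w21.png')
spots('wrist',[('bar_knob',58),('lock_knob',60)],c)"
```

```text
row [0.0069, 0.0001, 0.0099] -0.874 n>= 7
lock_knob 0.69 [308. 251.] [504.3 312.2  60. ]
```

play_rows:
  steps:
    - [[0.007, 0, 0.01, -0.14], [0.007, 0, 0.01, -0.28], [0.007, 0, 0.01, -0.42], [0.007, 0, 0.01, -0.56], [0.007, 0, 0.01, -0.7], [0.007, 0, 0.01, -0.84], [0.007, 0, 0.01, -0.874], [0.007, 0, 0.04, -0.874], [0.007, 0, 0.08, -0.874], [0.007, 0, 0.086, -0.874]]

```text
time_s: 62.65
ee_pos: [508.4, 313.5, 30.2]
ee_rot: [-179.9, -0.3, 179.5]
force: [0.5, 0.8, 0.6]
gripper_width: 50.3
grip_force: 0.0
```

play_rows:
  steps:
    - [[0, 0, 0, 0], [0, 0, 0, 0], [0, 0, 0, 0], [0, 0, 0, 0], [0, 0, 0, 0], [0, 0, 0, 0], [0, 0, 0, 0]]
  fingers: -1
  squeeze: 15

```text
time_s: 63.35
ee_pos: [510.1, 313.2, 34.5]
ee_rot: [-179.9, 0.0, 179.7]
force: [3.4, -18.9, 8.8]
gripper_width: 14.8
grip_force: 15.0
```

play_rows:
  steps:
    - [[0.0051, -0.0124, 0, 0], [0.0078, -0.0256, 0, 0], [0.0079, -0.039, 0, 0], [0.0055, -0.0522, 0, 0], [0.0006, -0.0647, 0, 0], [-0.0045, -0.0725, 0, 0], [-0.0068, -0.0755, 0, 0], [-0.0075, -0.077, 0, 0], [-0.0075, -0.077, 0, 0]]

```text
time_s: 64.25
ee_pos: [516.9, 238.2, 34.3]
ee_rot: [180.0, 0.0, 179.7]
force: [-2.1, 0.6, 6.0]
gripper_width: 14.3
grip_force: 15.0
```

play_rows:
  steps:
    - [[0, 0, 0, 0], [0, 0, 0, 0]]

```text
time_s: 64.45
ee_pos: [516.9, 238.2, 34.3]
ee_rot: [180.0, 0.1, 179.7]
force: [-2.3, -0.7, 6.6]
gripper_width: 14.7
grip_force: 15.0
```

play_rows:
  steps:
    - [[-0.0016, -0.002, 0, 0], [-0.0031, -0.0039, 0, 0], [-0.0045, -0.0055, 0, 0], [-0.0045, -0.0055, 0, 0], [-0.0045, -0.0055, 0, 0]]

```text
time_s: 64.95
ee_pos: [520.5, 233.8, 34.2]
ee_rot: [179.9, -0.0, 179.7]
force: [-7.6, 12.9, 6.3]
gripper_width: 14.3
grip_force: 15.0
```

play_rows:
  steps:
    - [[-0.001, -0.0013, 0, 0], [-0.002, -0.0025, 0, 0], [-0.002, -0.0025, 0, 0], [-0.002, -0.0025, 0, 0]]

```text
time_s: 65.35
ee_pos: [521.0, 232.7, 34.0]
ee_rot: [179.8, -0.2, 179.6]
force: [-17.3, 29.8, 7.8]
gripper_width: 15.8
grip_force: 15.0
```

Firm stop. Release, raise, and verify.

play_rows:
  steps:
    - [[0.002, 0.003, 0, 0], [0.002, 0.003, 0, 0], [0.002, 0.003, 0, 0], [0.002, 0.003, 0, 0], [0.002, 0.003, -0.03, 0], [0.002, 0.003, -0.07, 0], [0.04, -0.03, -0.12, 0], [0.05, -0.05, -0.17, 0], [0.05, -0.055, -0.215, 0], [0.05, -0.055, -0.215, 0]]
  fingers: 0.1

```text
time_s: 66.35
ee_pos: [473.6, 174.4, 253.1]
ee_rot: [179.9, 0.3, 179.6]
force: [0.9, 0.1, -1.4]
gripper_width: 50.2
grip_force: 0.0
```

```bash
python3 b.py w30.png; python3 -c "
from h import *
for n in ['top','scene']:
  c,_=snap(n,n+'9.png');print(n);spots(n,[('bush_1',12),('master_1',3),('lock_knob',60),('lock_hinge',12),('bar_knob',58),('pocket_1',12)],c)"
```

```text
[473.6 174.4 253.1] [179.9   0.3 179.6]
lock_hinge 0.88 [415. 297.] [569.8 283.4  12. ]
lock_hinge 0.69 [380. 267.] [534.8 243.2  12. ]
lock_knob 0.67 [380. 265.] [517.6 234.4  60. ]
pocket_1 0.42 [347. 324.] [601.9 207.7  12. ]
top
master_1 0.57 [439. 274.] [ 524.5 -417.1    3. ]
master_1 0.57 [456. 273.] [ 528.5 -465.3    3. ]
bar_knob 0.64 [454. 272.] [ 524.6 -447.5   58. ]
pocket_1 0.8 [232. 239.] [611.6 178.8  12. ]
pocket_1 0.72 [241. 239.] [612.2 153.1  12. ]
pocket_1 0.67 [220. 242.] [602.1 212.3  12. ]
pocket_1 0.6 [253. 240.] [609.7 118.4  12. ]
scene
bush_1 0.6 [244. 245.] [597.2 198.2  12. ]
bush_1 0.47 [251. 240.] [634.2 205.4  12. ]
bush_1 0.45 [266. 247.] [619.9 141.4  12. ]
master_1 0.73 [486. 340.] [ 523.8 -463.     3. ]
master_1 0.64 [213. 238.] [598.8 317.7   3. ]
master_1 0.46 [468. 332.] [ 532.7 -426.9    3. ]
lock_knob 0.45 [210. 237.] [508.  224.4  60. ]
lock_hinge 0.69 [213. 240.] [578.5 293.1  12. ]
bar_knob 0.65 [228. 226.] [594.3 246.   58. ]
pocket_1 0.67 [244. 240.] [624.5 222.9  12. ]
pocket_1 0.63 [263. 248.] [606.5 140.   12. ]
pocket_1 0.63 [251. 244.] [610.2 183.3  12. ]
pocket_1 0.57 [274. 248.] [626.9 119.8  12. ]
```

```bash
python3 -c "
from h import *
a=cv2.imread('pics/scene0.png');b=cv2.imread('pics/scene9.png')
def tm(a,b,u,v,r=6,s=8):
    f=8;A=cv2.resize(a[v-r:v+r,u-r:u+r],None,fx=f,fy=f,interpolation=3);B=cv2.resize(b[v-r-s:v+r+s,u-r-s:u+r+s],None,fx=f,fy=f,interpolation=3)
    m=cv2.matchTemplate(B,A,cv2.TM_CCOEFF_NORMED);_,q,_,l=cv2.minMaxLoc(m);return round(q,3),l[0]/f-s,l[1]/f-s
print('barknob',tm(a,b,229,230),'lock',tm(a,b,208,241))
a=cv2.imread('pics/top0.png');b=cv2.imread('pics/top9.png')
print('top barknob',tm(a,b,205,241),'lock',tm(a,b,206,272),'corner',tm(a,b,190,231))
# sensitivity
c=cam('scene');print(px(c,(600,252,58))-px(c,(590,251,58)),px(c,(515,239,60))-px(c,(518,235,60)))
"
```

```text
barknob (1.0, 0.0, 0.0) lock (0.946, 2.0, 0.0)
top barknob (0.383, -8.0, -6.0) lock (0.419, -3.0, 5.0) corner (0.589, 0.0, -8.0)
[ 2.37986067 -1.16967716] [-1.9984899   0.04616711]
```

```bash
python3 -c "
from workcell import *
print(close_job())"
```

```text
the job is handed in; nothing more can be done
None
```

The job is handed in: both masters are in the blue tray, all three bronze bushes I found stand in pockets 2–4, the bar is home against its stop and the lever is fully shut. One bush went into pocket 4 tilted and I straightened it; all three measured upright before the bar was swung back, but I did not re-check them under the probe head.

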